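# Fetch the spare filling pot from behind the shakers

### The job

The spare filling pot stands at the back of the ingredient tray, hemmed in by the shaker, the squeeze bottle and the square tin. Stand those three together on the round tray, put the spare pot squarely into the empty ring on the warmer, then put the shaker, the bottle and the tin each back upright on the spot where it stood. Leave the pot that is already on the warmer and the two small things at the back of the ingredient tray where they are.

Things in the scene. Friction and masses are not known exactly. Their poses are not given: they have to be found in the camera images.
- shaker_mid (a point): Sugar shaker: upright round steel cylinder with a domed, pierced lid; body 52 mm diameter up to 60 mm high, lid rim 55 mm diameter from 61 to 71 mm, 84 mm high in all, about 0.2 kg. The point is on its axis, half-way up (42 mm above its underside); z is up along its axis. It stands in one of three places round the spare pot.
- bottle_mid (a point): Squeeze bottle: upright round white bottle (rigid), body 50 mm diameter up to 56 mm high, then a shoulder, a grey collar and a thin cone nozzle, 84 mm high in all, about 0.16 kg. The point is on its axis, half-way up (42 mm above its underside); z is up along its axis. It stands in one of three places round the spare pot.
- tin_mid (a point): Square tin: upright plain metal tin, 48 x 48 mm and 72 mm high with a round dark press-in lid 41 mm diameter on top, 82 mm high in all, about 0.2 kg. The point is on its axis, 41 mm above its underside; z is up, x and y are square to its flat sides. It stands in one of three places round the spare pot.
- pot_mid (a point): Spare filling pot: low round steel pot with a fixed flat lid, body 62 mm diameter, lid rim 64 mm diameter (the top 8 mm), 48 mm high, about 0.35 kg; it is the one in the ingredient tray, between the three taller things, with only about 15 mm between it and each of them. The point is at its centre, 24 mm above its underside; z is up along its axis.
- bay: Ingredient tray, fixed: steel sheet tray 215 mm deep (x, its +x side is the back, away from the robot) by 290 mm wide (y), with a wire rail round the back and sides up to 59 mm high and a 14 mm lip in front. Origin at the centre of its underside on the counter; the floor on which things stand is 4 mm above it.
- tray: Round tray, fixed: empty round aluminium tray, 196 mm across at the bottom and 210 mm at the rim, wall 3 mm, rim 14 mm high. Origin at the centre of its underside on the counter; its floor is 3 mm above it. It and the warmer stand one to the left and one to the right of the ingredient tray.
- well (a point): The warmer's empty ring: the warmer is a fixed low steel box 290 mm long (x) by 190 mm wide (y) with a dark top plate 48 mm above the counter and two raised rings, 78 mm inner diameter, 84 mm outer, 12 mm high. The point is on the top plate at the centre of the empty ring, the farther one from the robot; z is up, x along the warmer, so that the other ring's centre is 132 mm away in -x.
- old_pot_mid (a point): A pot of the same kind and size as the spare one, already standing in the warmer's nearer ring; leave it. The point is at its centre, 24 mm above its underside.
- jar_mid (a point): Small amber glass jar with a black cap, 34 mm diameter, 46 mm high, in the back left corner of the ingredient tray (seen from the robot); leave it. The point is at its centre.
- cup_mid (a point): Small white ceramic cup, 38 mm diameter at the rim, 45 mm high, in the back right corner of the ingredient tray (seen from the robot); leave it. The point is at its centre.

How it is judged (in metres and radians):
On the way, in this order (a step that is already met when the one before it is completed fails the run):
1. the shaker, the bottle and the tin all stand upright on the round tray (horizontal distance between each of shaker_mid, bottle_mid, tin_mid and tray below 0.082 m and z of each of shaker_mid, bottle_mid in the frame of tray below 0.051 m and angle between each of shaker_mid, bottle_mid, tin_mid's own z axis and vertical below 0.12 rad and z of tin_mid in the frame of tray below 0.05 m), for 0.2 s.
2. the spare pot stands in the warmer's empty ring (horizontal distance between pot_mid and well below 0.012 m and z of pot_mid in the frame of well between 0.018 and 0.03 m and angle between pot_mid's own z axis and vertical below 0.12 rad), for 0.2 s.
At the end, for the whole second after the job is handed in: The spare pot stands upright on the warmer's top plate inside the ring that was empty (centre within 12 mm of the ring's centre), and the shaker, the bottle and the tin each stand upright (within 7 degrees) within 15 mm of where they stood at the start (all of step 2 and distance of each of shaker_mid, bottle_mid, tin_mid from where it was at the start of the episode below 0.015 m and angle between each of shaker_mid, bottle_mid, tin_mid's own z axis and vertical below 0.12 rad); the robot touches nothing.
It fails at once if the pot already on the warmer was moved more than 15 mm (distance of old_pot_mid from where it was at the start of the episode above 0.015 m).
It fails at once if the small amber jar was moved more than 15 mm (distance of jar_mid from where it was at the start of the episode above 0.015 m).
It fails at once if the small white cup was moved more than 15 mm (distance of cup_mid from where it was at the start of the episode above 0.015 m).
It also fails if it takes over 134 s, if anything falls off the work surface, if the arm or the gripper's body presses on something with over 40 N, if the wrist force passes 120 N, or if a joint passes its speed limit or range.

### The arm

A 6-joint arm with a two-finger parallel gripper is mounted at the origin on the work surface. World frame = base frame: x ahead of the robot, y to its left, z up, the work surface at z = 0. Lengths are in mm, angles in degrees, forces in N, time in s.
With the tool pointing down it reaches from about 350 to 725 mm from the base axis. Payload 4.3 kg.
Tool frame: the origin (TCP) lies midway between the tips of the shut fingers; the grasp point (between the pads) lies 19 mm behind it; z points along the fingers, y is the direction in which the jaws open and shut (so a half turn about z gives the same grasp; the last joint's range is limited). The gripper opens to 85 mm and grips with 20 to 120 N. Pads are 22 mm wide; open, the fingers measure 114 mm over their backs; the gripper's body (76 mm by 85 mm) begins 54 mm behind the grasp point. The pads swing forward as they close: fully open they stand 13 mm farther back than shut.
Start: joints at [67.649, 21.618, 4.641, 73.018, 0, 83.68], TCP at [158.8, 552.675, 231.329] pointing down, gripper open.
Joint ranges: [-156.06, 156.06], [-48.1, 94.91], [-58.44, 69.94], [-101.28, 121.22], [-78.64, 73.56], [-180, 180]. Speed limits (degrees/s): [147.25, 147.25, 180, 180, 180, 180].

### API

Orientations are given as a 3x3 rotation matrix whose columns are the frame's x, y, z axes.
In Python, from workcell import env, cams gives the robot as it stands.
- The arm moves only by the shell command python3 -m creep 'ROWS' [FORCE]. ROWS is JSON, a list of rows, each a list of 3 entries, a list of its own where there are three numbers: the shift along the tool's x, y, z in m, then the turn, a rotation vector about the tool's x, y, z in rad, then the opening, from -1 (shut) to 1 (fully open). A call has 1 to 8 rows; each row shifts and turns the commanded pose from where the row before left it, along the tool's axes as they then stand; what a row does not reach is not made up. A row lasts 1/12 s, in which the tool goes at most 41.7 mm and 7.16 degrees, less where a joint would pass 70% of its speed; a pose out of reach is approached as far as the arm can. A call is refused whole if a number of a shift passes 0.0417 or a number of a turn 0.125, either way. A call with a gripper value outside its range is refused whole. The fingers move at their own pace and stop on an object; FORCE is the grip in N (left out, the last holds). Time passes only in rows, so rows that do not move let the fingers close. It gives the time, the measured TCP pose, the force and the opening at its end, in the units of the state.
- env.sense(): the state, without advancing time (a new reading comes with each control period).
- cams.snapshot(name): name is "side" or "top" or "wrist"; returns the picture (384x512x3 uint8, red, green, blue); there is no depth.
- cams.get_calibration(name): a dict with "intrinsics" (3x3 intrinsics, pixels), "R" (3x3) and "t" (3): a world point X has camera coordinates R X + t. Camera axes: x right, y down, z forward; pixel columns grow to the right and rows downward; lengths in mm; the calibration is good to about 2 mm. The wrist camera is an equidistant fisheye: a pixel r from the principal point sees the ray r / f radians off the axis. A picture is of the moment at which its call begins: read the wrist's pose just before it. get_calibration takes no time and is no camera call; for the wrist camera it gives the pose at the moment of the call.
- env.job_done(): hands the job in, once; it reports no verdict.
The state is a dict: "t": time; "joint_pos": joint angles; "dq": joint speeds; "effort": joint torques, N m; "tcp_pos": TCP position; "eef_rot": TCP orientation; "wrist_force": force on the tool from outside, world axes, zero at the start; "ft_torque": the same for the moment, N m; "finger_gap": finger opening in mm.
Only numpy, scipy, OpenCV 4.12 (cv2) and the standard library are available. Lean on these libraries where they do the work, as an engineer would, in place of code of your own. Each camera call takes 0.05 s, during which the arm holds its last target. There are 200 camera calls.

## Working session

There is one attempt and no reset: what is moved stays moved. The work goes in short steps, Python scripts to look and compute and a shell command to move; the robot and the scene stay as the last step left them, time stands still between calls to the robot, and variables do not carry over. Pictures are saved under pics/ and viewed, about 12 in all and at most 16, crops included, and the job is handed in when it is done.

```bash
ls; mkdir -p pics; python3 - <<'E'
from workcell import env,cams
import cv2,numpy as np
s=env.sense();print(s['t'],s['tcp_pos'],np.round(s['eef_rot'],3).tolist(),s['finger_gap'],s['wrist_force'])
ims=[]
for n in ['side','top']:
    im=cams.snapshot(n);cv2.imwrite(f'pics/{n}0.png',im[:,:,::-1]);c=cams.get_calibration(n)
    print(n,np.round(c['intrinsics'],1).tolist(),np.round(c['R'],3).tolist(),np.round(c['t'],1).tolist())
E
```

```text
pics
0.0 [158.52285654 552.04968228 230.35843991] [[-0.961, 0.276, -0.001], [0.276, 0.961, -0.002], [0.0, -0.002, -1.0]] 85.13911659098443 [-0.30626415 -0.55888787  0.02701765]
side [[434.8, 0.0, 252.1], [0.0, 434.8, 186.1], [0.0, 0.0, 1.0]] [[0.971, -0.238, -0.01], [-0.191, -0.757, -0.625], [0.141, 0.609, -0.781]] [-558.4, 138.4, 1173.4]
top [[375.3, 0.0, 256.2], [0.0, 375.3, 187.0], [0.0, 0.0, 1.0]] [[0.028, -0.999, -0.021], [-0.993, -0.025, -0.113], [0.112, 0.024, -0.993]] [1.6, 552.7, 1257.2]
```

View pics/top0.png

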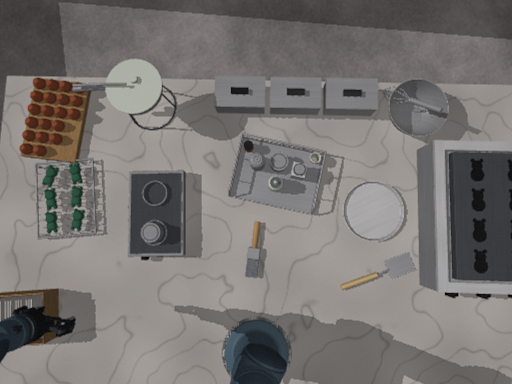

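View pics/side0.png

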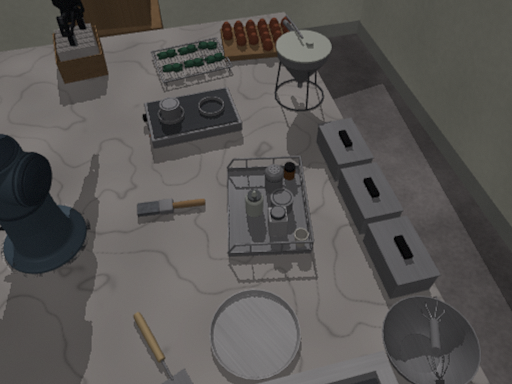

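```bash
cat > h.py <<'E'
import numpy as np,cv2
from workcell import env,cams
def ray(n,uv,c=None):
    c=c or cams.get_calibration(n);K=np.array(c['intrinsics']);R=np.array(c['R']);t=np.array(c['t'])
    x=(uv[0]-K[0,2])/K[0,0];y=(uv[1]-K[1,2])/K[1,1]
    if n=='wrist':
        r=np.hypot(x,y);k=np.sin(r)/r if r>1e-9 else 1;d=np.array([x*k,y*k,np.cos(r)])
    else: d=np.array([x,y,1.])
    return -R.T@t,R.T@d
def onz(n,uv,z,c=None):
    o,d=ray(n,uv,c);return np.round((o+d*(z-o[2])/d[2])[:2],1)
def proj(n,X,c=None):
    c=c or cams.get_calibration(n);K=np.array(c['intrinsics']);p=np.array(c['R'])@np.array(X,float)+np.array(c['t'])
    if n=='wrist':
        r=np.hypot(p[0],p[1]);th=np.arctan2(r,p[2]);q=p[:2]/max(r,1e-9)*th
    else:q=p[:2]/p[2]
    return np.array([K[0,0]*q[0]+K[0,2],K[1,1]*q[1]+K[1,2]])
def delta(X):
    """shift in tool axes (mm) from TCP to world X"""
    s=env.sense();return np.round(np.array(s['eef_rot']).T@(np.array(X)-s['tcp_pos']),1)
def yawturn(deg):
    """turn about tool z (rad) to bring tool y axis to world heading deg (mod 180)"""
    R=np.array(env.sense()['eef_rot']);a=np.degrees(np.arctan2(R[1,1],R[0,1]))
    d=(deg-a+90)%180-90;return round(-np.radians(d),4)
E
python3 - <<'E'
from h import *
t=cv2.imread('pics/top0.png');s=cv2.imread('pics/side0.png')
a=cv2.resize(t[125:220,225:350],None,fx=5,fy=5,interpolation=2)[:,:400*2]
b=cv2.resize(s[150:260,215:320],None,fx=5,fy=5,interpolation=2)
h=550;a=cv2.copyMakeBorder(a,0,h-a.shape[0],0,0,0)
cv2.imwrite('pics/c0.png',cv2.resize(np.hstack([a,b]),(800,int(550*800/(a.shape[1]+b.shape[1])))))
for n,uv,z in [('top',(374,211),14),('top',(154,193),60),('top',(155,233),96),('top',(278,174),4),('top',(241,136),59),('top',(327,153),59),('top',(231,196),14),('top',(317,213),14)]:print(uv,onz(n,uv,z))
E
```

```text
(374, 211) [ 482.1 -389.8]
(154, 193) [520.2 359.4]
(155, 233) [387.3 337.7]
(278, 174) [603.6 -58.4]
(241, 136) [723.3  72.4]
(327, 153) [ 671.2 -220.4]
(231, 196) [520.9 103.4]
(317, 213) [ 469.9 -194.9]
```

View pics/c0.png

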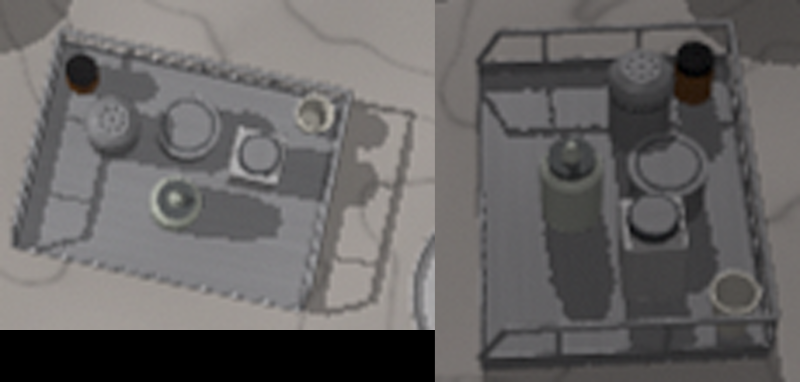

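```bash
R='x'; 
python3 -m creep '[[[-0.0275,-0.0229,-0.005],[0,0,0],1],[[-0.0275,-0.0229,-0.005],[0,0,0],1],[[-0.0275,-0.0229,-0.005],[0,0,0],1],[[-0.0275,-0.0229,-0.005],[0,0,0],1],[[-0.0275,-0.0229,-0.005],[0,0,0],1],[[-0.0275,-0.0229,-0.005],[0,0,0],1],[[-0.0275,-0.0229,-0.005],[0,0,0],1]]'
python3 -m creep '[[[-0.0275,-0.0229,-0.005],[0,0,0],1],[[-0.0275,-0.0229,-0.005],[0,0,0],1],[[-0.0275,-0.0229,-0.005],[0,0,0],1],[[-0.0275,-0.0229,-0.005],[0,0,0],1],[[-0.0275,-0.0229,-0.005],[0,0,0],1],[[-0.0275,-0.0229,-0.005],[0,0,0],1],[[-0.0275,-0.0229,-0.005],[0,0,0],1]]'
python3 -m creep '[[[-0.0275,-0.0229,-0.005],[0,0,0],1],[[-0.0275,-0.0229,-0.005],[0,0,0],1],[[-0.0275,-0.0229,-0.005],[0,0,0],1],[[-0.0275,-0.0229,-0.005],[0,0,0],1],[[-0.0275,-0.0229,-0.005],[0,0,0],1],[[-0.0275,-0.0229,-0.005],[0,0,0],1],[[0,0,0],[0,0,-0.105],1],[[0,0,0],[0,0,0],1]]'
python3 -m creep '[[[0,0,0],[0,0,0],1],[[0,0,0],[0,0,0],1]]'
python3 - <<'E'
from h import *
im=cams.snapshot('wrist');c=cams.get_calibration('wrist');cv2.imwrite('pics/w0.png',im[:,:,::-1]);cv2.imwrite('pics/w0v.png',cv2.resize(im[:,:,::-1],(800,600),interpolation=2))
import pickle;pickle.dump(c,open('w0.pkl','wb'))
R=np.array(c['R']);print(np.round(c['intrinsics'],1).tolist(),-R.T@c['t'],np.round(R,2).tolist())
E
```

```text
t: 0.68
tcp_pos: [299.8, 343.7, 266.2]
eef_rot: [[-0.961, 0.276, -0.0], [0.276, 0.961, -0.0], [0.0, -0.001, -1.0]]
wrist_force: [0.7, -0.0, 0.3]
finger_gap: 85.4
t: 1.27
tcp_pos: [440.6, 136.5, 301.3]
eef_rot: [[-0.961, 0.276, -0.001], [0.276, 0.961, 0.0], [0.001, -0.0, -1.0]]
wrist_force: [0.9, 0.2, -0.3]
finger_gap: 85.5
t: 1.93
tcp_pos: [561.6, -41.2, 330.2]
eef_rot: [[-0.985, 0.175, -0.001], [0.175, 0.985, 0.0], [0.001, 0.0, -1.0]]
wrist_force: [-0.8, -0.1, -0.2]
finger_gap: 85.2
t: 2.1
tcp_pos: [560.3, -38.6, 331.1]
eef_rot: [[-0.985, 0.175, -0.001], [0.175, 0.985, 0.0], [0.001, 0.0, -1.0]]
wrist_force: [-0.2, 0.1, -0.3]
finger_gap: 85.5
[[297.3, 0.0, 258.1], [0.0, 297.3, 189.1], [0.0, 0.0, 1.0]] [483.99379992 -25.1317492  473.34173324] [[0.17, 0.98, 0.0], [0.94, -0.17, 0.3], [0.29, -0.05, -0.96]]
```

View pics/w0v.png

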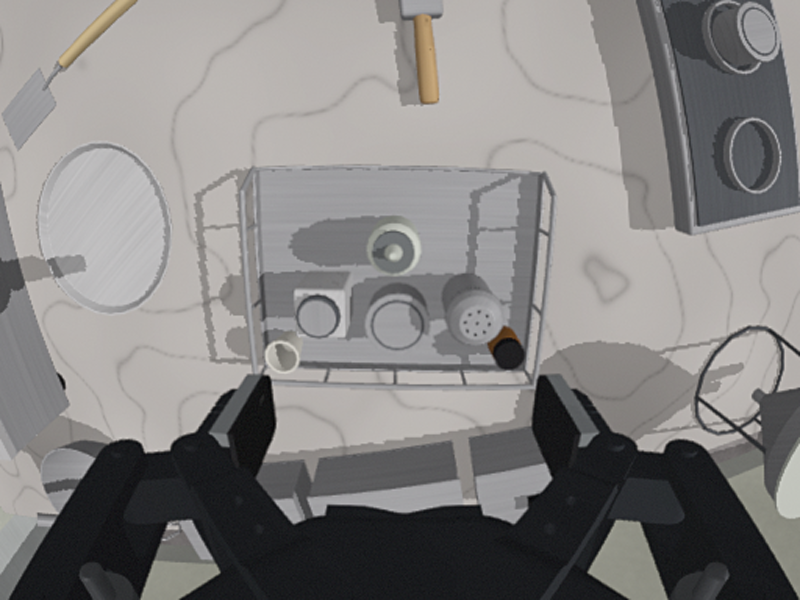

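```bash
python3 - <<'E'
from h import *
w=cv2.imread('pics/w0.png')
a=cv2.resize(w[128:250,150:360],None,fx=3.8,fy=3.8,interpolation=2)
g=cv2.convertScaleAbs(a,alpha=1.4)
cv2.imwrite('pics/w0c.png',g);print(g.shape)
import pickle;c=pickle.load(open('w0.pkl','rb'))
k=1.5625
for n,uv,z in [('bottle',(393,252),88),('shaker',(477,322),86),('tin',(319,316),86),('pot',(397,321),52),('cup',(282,356),49),('jar',(509,350),50),('tray',(103,228),14),('ring',(751,155),60),('old',(759,30),96)]:
    print(n,onz('wrist',(uv[0]/k,uv[1]/k),z,c))
E
```

```text
(464, 798, 3)
bottle [562.  -47.6]
shaker [638.1  14.9]
tin [ 607.8 -123.5]
pot [636.8 -58.2]
cup [ 655.6 -181.8]
jar [688.6  47.6]
tray [ 482.9 -377.6]
ring [519.5 348.5]
old [387.8 352.6]
```

View pics/w0c.png

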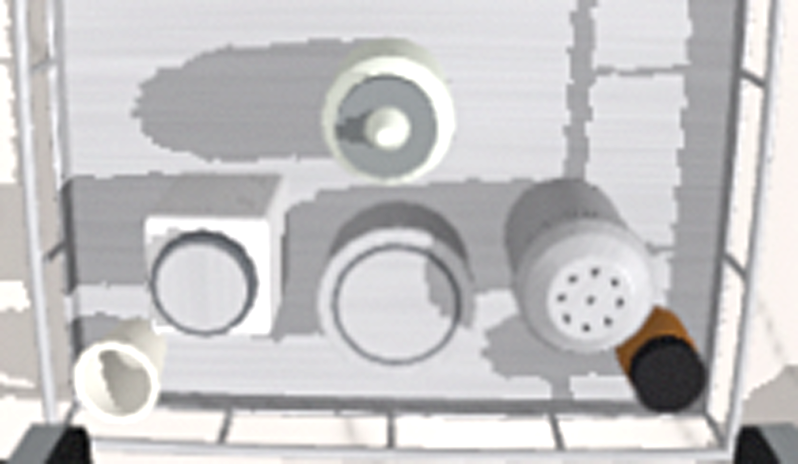

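```bash
python3 - <<'E'
from h import *
import pickle;c=pickle.load(open('w0.pkl','rb'))
for n,uv,z in [('bottle tip',(390,128),88),('bottle body',(388,118),60),('shaker holes',(591,300),87),('shaker rim',(584,282),75),('tinlid',(203,284),86),('tin c1',(147,220),76),('tin c2',(283,215),76),('tin c3',(275,333),76),('pot',(396,302),52),('bay back L',(38,440),59),('bay back R',(730,450),59)]:
    print(n,onz('wrist',(uv[0]/3.8+150-.4,uv[1]/3.8+128-.4),z,c))
# top view, crop factor: 400/.. c0 scale
f=800/(625+525)*5
for n,uv,z in [('bottle',(176,202),86),('bottle collar',(176,202),75),('shaker',(111,122),80),('tin',(260,154),86),('pot',(188,127),52),('cup',(315,114),49),('jar',(82,73),50)]:
    print(n,onz('top',(uv[0]/f+225-.4,uv[1]/f+125-.4),z))
f=800/1150*5
def s(uv):return ((uv[0]-435)/f+215-.4,uv[1]/f+150-.4)
for n,uv,z in [('bottle',(570,150),88),('shaker',(640,69),87),('tin',(655,214),86),('pot',(668,165),52)]:
    print('side',n,onz('side',s(uv),z))
# triangulate ring/tray with masks is later
E
```

```text
bottle tip [562.1 -46.7]
bottle body [563.9 -48.3]
shaker holes [638.4  14.5]
shaker rim [635.5  14. ]
tinlid [ 607.7 -125.2]
tin c1 [ 582.5 -143.1]
tin c2 [589.7 -92. ]
tin c3 [ 635.  -104.9]
pot [639.3 -59.1]
bay back L [ 673.4 -221.5]
bay back R [728.7  69. ]
bottle [562.3 -47.1]
bottle collar [563.7 -47.4]
shaker [638.7  16.6]
tin [ 610.2 -125.6]
pot [640.8 -58. ]
cup [ 657.2 -182. ]
jar [692.6  47.4]
side bottle [565.6 -56. ]
side shaker [639.2  10.2]
side tin [ 612.4 -127.9]
side pot [643.  -62.1]
```

```bash
python3 - <<'E'
from h import *
import pickle;c=pickle.load(open('w0.pkl','rb'));k=1.5625
def o(uv,z):return onz('wrist',(uv[0]/k,uv[1]/k),z,c)
for uv in [(37,228),(170,228),(103,143),(103,313)]:print('tray',o(uv,14))
for uv in [(723,155),(780,155),(751,117),(751,193)]:print('ring',o(uv,60))
for a in [(344,211),(405,211),(374,181),(374,241)]:print('top tray',onz('top',a,14))
im=cv2.imread('pics/top0.png');r=cv2.resize(im[165:250,125:190],None,fx=6,fy=6,interpolation=2);t=cv2.resize(im[175:248,338:412],None,fx=5,fy=5,interpolation=2)
t=cv2.copyMakeBorder(t,0,r.shape[0]-t.shape[0],0,0,0);cv2.imwrite('pics/c1.png',cv2.convertScaleAbs(np.hstack([r,t]),alpha=1.6))
for z in(25,):
  for n,X in [('bottle',(562.5,-47.5,200)),('bottle',(562.5,-47.5,22))]:print(n,delta(X),env.sense()['tcp_pos'])
print(env.sense()['joint_pos'])
E
```

```text
tray [ 455.8 -488.8]
tray [ 504.2 -286. ]
tray [ 388.3 -351. ]
tray [ 581.9 -415.9]
ring [517.6 306.1]
ring [521.2 397.7]
ring [478.1 353.8]
ring [561.  345.5]
top tray [ 479.3 -287.3]
top tray [ 484.9 -495.2]
top tray [ 585.9 -390.5]
top tray [ 380.1 -389. ]
bottle [ -3.9  -8.6 131.2] [560.25092679 -38.42579126 331.25394655]
bottle [ -4.   -8.6 309.2] [560.25092679 -38.42579126 331.25394655]
[-1.04047678e+01  2.01552374e+01  1.72157902e+01  8.70969495e+01
  1.62164748e-02 -3.75163998e-01]
```

View pics/c1.png

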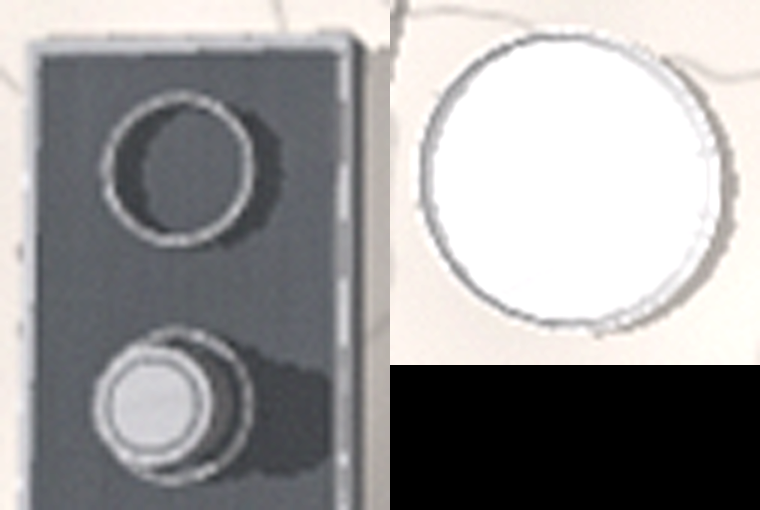

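```bash

python3 -m creep '[[[-0.004,-0.0086,0.03],[0,0,0],0.7],[[0,0,0.04],[0,0,0],0.7],[[0,0,0.04],[0,0,0],0.7],[[0,0,0.04],[0,0,0],0.7],[[0,0,0.04],[0,0,0],0.7],[[0,0,0.03],[0,0,0],0.7],[[0,0,0],[0,0,0],0.7]]' 50
python3 -m creep '[[[0,0,0.03],[0,0,0],0.7],[[0,0,0.03],[0,0,0],0.7],[[0,0,0.02],[0,0,0],0.7],[[0,0,0.009],[0,0,0],0.7],[[0,0,0],[0,0,0],0.7]]'
python3 -m creep '[[[0,0,0],[0,0,0],-0.2],[[0,0,0],[0,0,0],-0.2],[[0,0,0],[0,0,0],-0.2],[[0,0,0],[0,0,0],-0.2],[[0,0,0],[0,0,0],-0.2],[[0,0,0],[0,0,0],-0.2]]'
python3 - <<'E'
from h import *
im=cams.snapshot('wrist');cv2.imwrite('pics/w1.png',cv2.resize(im[100:,:,::-1],(800,444),interpolation=2))
E
```

```text
t: 2.73
tcp_pos: [557.2, -46.3, 104.8]
eef_rot: [[-0.985, 0.173, -0.012], [0.173, 0.985, 0.003], [0.013, 0.0, -1.0]]
wrist_force: [-0.4, 0.3, -0.5]
finger_gap: 72.7
t: 3.15
tcp_pos: [562.5, -47.8, 22.0]
eef_rot: [[-0.985, 0.173, -0.002], [0.173, 0.985, 0.001], [0.002, 0.0, -1.0]]
wrist_force: [-0.0, -0.1, -0.5]
finger_gap: 72.3
t: 3.65
tcp_pos: [565.6, -48.9, 25.0]
eef_rot: [[-0.985, 0.174, 0.005], [0.174, 0.985, -0.001], [-0.005, 0.0, -1.0]]
wrist_force: [-0.3, -0.0, 7.3]
finger_gap: 48.7
```

View pics/w1.png

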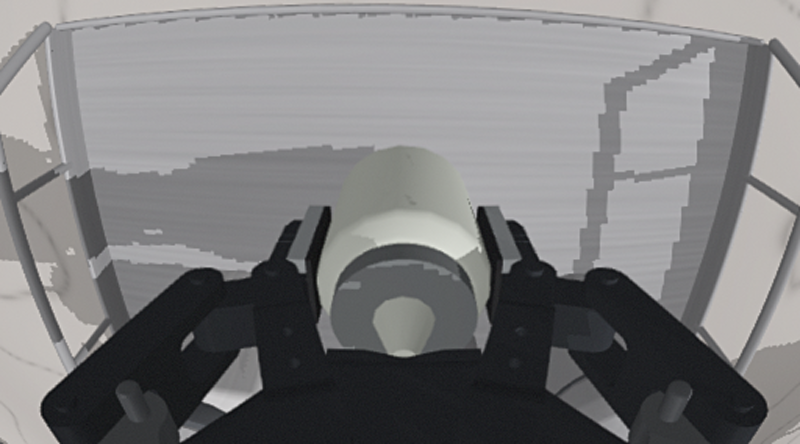

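```bash

python3 -m creep '[[[0,0,-0.01],[0,0,0],-0.3],[[0,0,-0.028],[0,0,0],-0.3],[[0,0,-0.035],[0,0,0],-0.3],[[0,0,-0.035],[0,0,0],-0.3],[[0,0,0],[0,0,0],-0.3],[[0.0018,-0.0345,0],[0,0,0],-0.3],[[0.0018,-0.0345,0],[0,0,0],-0.3],[[0.0018,-0.0345,0],[0,0,0],-0.3]]'
python3 -m creep '[[[0.0018,-0.0345,0],[0,0,0],-0.3],[[0.0018,-0.0345,0],[0,0,0],-0.3],[[0.0018,-0.0345,0],[0,0,0],-0.3],[[0.0018,-0.0345,0],[0,0,0],-0.3],[[0.0018,-0.0345,0],[0,0,0],-0.3],[[0.0018,-0.0345,0],[0,0,0],-0.3],[[0.0018,-0.0345,0],[0,0,0],-0.3],[[0.0018,-0.0345,0],[0,0,0],-0.3]]'
python3 -m creep '[[[0.0018,-0.0345,0],[0,0,0],-0.3],[[0,0,0],[0,0,0],-0.3],[[0,0,0],[0,0,0],-0.3],[[0,0,0],[0,0,0],-0.3]]'
python3 - <<'E'
from h import *
im=cams.snapshot('wrist');c=cams.get_calibration('wrist');cv2.imwrite('pics/w2.png',cv2.resize(im[:,:,::-1],(800,600),interpolation=2))
import pickle;pickle.dump(c,open('w2.pkl','wb'))
E
```

```text
t: 4.37
tcp_pos: [540.0, -150.2, 131.3]
eef_rot: [[-0.985, 0.172, 0.001], [0.172, 0.985, -0.0], [-0.001, -0.0, -1.0]]
wrist_force: [1.1, -0.1, -2.3]
finger_gap: 48.7
t: 5.03
tcp_pos: [477.1, -420.3, 130.7]
eef_rot: [[-0.985, 0.174, 0.0], [0.174, 0.985, 0.0], [-0.0, 0.0, -1.0]]
wrist_force: [0.6, -0.3, -1.7]
finger_gap: 48.9
t: 5.37
tcp_pos: [469.8, -452.1, 130.3]
eef_rot: [[-0.985, 0.174, -0.0], [0.174, 0.985, 0.001], [0.0, 0.001, -1.0]]
wrist_force: [-0.9, 0.8, -1.9]
finger_gap: 48.7
```

View pics/w2.png

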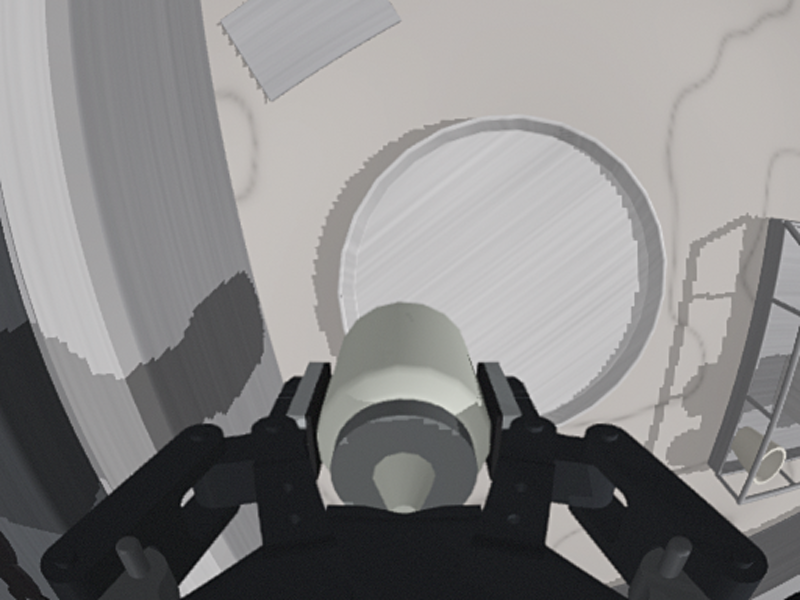

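```bash
python3 - <<'E'
from h import *
import pickle;c=pickle.load(open('w2.pkl','rb'));k=1.5625
P=np.array([onz('wrist',(u/k-.2,v/k-.2),14,c) for u,v in [(341,275),(664,265),(510,117),(585,137),(650,210),(640,340),(560,422),(395,170),(355,215)]])
A=np.c_[2*P,np.ones(len(P))];s=np.linalg.lstsq(A,(P**2).sum(1),rcond=None)[0];print(s[:2],np.sqrt(s[2]+s[0]**2+s[1]**2))
E
python3 -m creep '[[[0,0,0.035],[0,0,0],-0.3],[[0,0,0.035],[0,0,0],-0.3],[[0,0,0.022],[0,0,0],-0.3],[[0,0,0.01],[0,0,0],-0.3],[[0,0,0.005],[0,0,0],-0.3],[[0,0,0],[0,0,0],-0.3],[[0,0,0],[0,0,0],-0.3]]'
```

```text
[ 481.34948322 -387.69884101] 100.91472833575834
t: 6.0
tcp_pos: [471.0, -451.9, 24.7]
eef_rot: [[-0.985, 0.172, 0.001], [0.172, 0.985, -0.001], [-0.001, -0.001, -1.0]]
wrist_force: [1.0, -0.5, -1.8]
finger_gap: 48.7
```

```bash

python3 -m creep '[[[0,0,0.001],[0,0,0],-0.3],[[0,0,0],[0,0,0],-0.3],[[0,0,0],[0,0,0],-0.3]]'
python3 -m creep '[[[0,0,0.0015],[0,0,0],-0.3],[[0,0,0],[0,0,0],-0.3],[[0,0,0],[0,0,0],-0.3]]'
```

```text
t: 6.25
tcp_pos: [471.3, -452.6, 23.9]
eef_rot: [[-0.985, 0.173, 0.002], [0.173, 0.985, -0.001], [-0.002, -0.001, -1.0]]
wrist_force: [-0.9, 1.9, 6.6]
finger_gap: 48.6
t: 6.5
tcp_pos: [471.4, -452.7, 23.8]
eef_rot: [[-0.985, 0.173, 0.003], [0.173, 0.985, -0.001], [-0.003, -0.001, -1.0]]
wrist_force: [-1.8, 4.7, 14.0]
finger_gap: 48.8
```

```bash

python3 -m creep '[[[0,0,0],[0,0,0],0.7],[[0,0,0],[0,0,0],0.7],[[0,0,0],[0,0,0],0.7],[[0,0,-0.02],[0,0,0],0.7],[[0,0,-0.04],[0,0,0],0.7],[[0,0,-0.04],[0,0,0],0.7],[[0,0,-0.035],[0,0,-0.125],0.7],[[0,0,0],[0,0,-0.125],0.7]]'
python3 -m creep '[[[0,0,0],[0,0,-0.125],0.7],[[0,0,0],[0,0,-0.125],0.7],[[0,0,0],[0,0,-0.125],0.7],[[0,0,0],[0,0,-0.125],0.7],[[0,0,0],[0,0,-0.125],0.7],[[0,0,0],[0,0,-0.125],0.7],[[0,0,0],[0,0,-0.125],0.7],[[0,0,0],[0,0,-0.125],0.7]]'
python3 -m creep '[[[0,0,0],[0,0,-0.125],0.7],[[0,0,0],[0,0,0],0.7],[[0,0,0],[0,0,0],0.7]]'
python3 - <<'E'
from h import *
print(delta((637.5,14.8,22)),yawturn(159))
im=cams.snapshot('wrist');cv2.imwrite('pics/w3.png',cv2.resize(im[:,:,::-1],(800,600),interpolation=2))
E
```

```text
t: 7.17
tcp_pos: [473.2, -456.2, 164.5]
eef_rot: [[-0.997, -0.081, 0.009], [-0.081, 0.997, -0.01], [-0.008, -0.011, -1.0]]
wrist_force: [1.2, -1.0, 0.6]
finger_gap: 72.7
t: 7.83
tcp_pos: [470.0, -452.6, 155.2]
eef_rot: [[-0.47, -0.883, -0.0], [-0.883, 0.47, 0.0], [-0.0, 0.001, -1.0]]
wrist_force: [0.4, -0.2, 0.0]
finger_gap: 72.3
t: 8.08
tcp_pos: [470.0, -452.5, 155.4]
eef_rot: [[-0.365, -0.931, -0.0], [-0.931, 0.365, 0.0], [-0.0, 0.0, -1.0]]
wrist_force: [-0.3, -0.3, 0.5]
finger_gap: 73.0
[-496.2   14.7  133.5] -0.0073
```

View pics/w3.png

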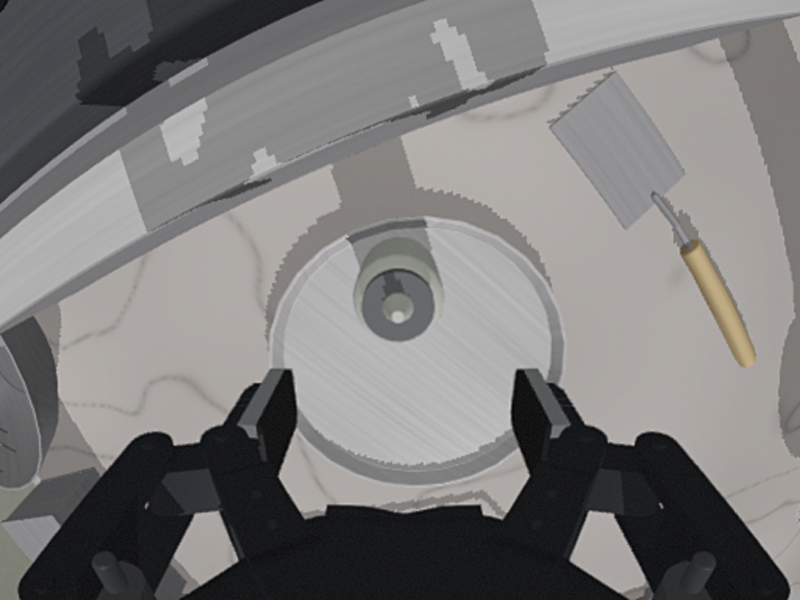

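```bash

python3 -m creep '[[[-0.0354,0.00105,0],[0,0,0],0.7],[[-0.0354,0.00105,0],[0,0,0],0.7],[[-0.0354,0.00105,0],[0,0,0],0.7],[[-0.0354,0.00105,0],[0,0,0],0.7],[[-0.0354,0.00105,0],[0,0,0],0.7],[[-0.0354,0.00105,0],[0,0,0],0.7],[[-0.0354,0.00105,0],[0,0,0],0.7]]'
python3 -m creep '[[[-0.0354,0.00105,0],[0,0,0],0.7],[[-0.0354,0.00105,0],[0,0,0],0.7],[[-0.0354,0.00105,0],[0,0,0],0.7],[[-0.0354,0.00105,0],[0,0,0],0.7],[[-0.0354,0.00105,0],[0,0,0],0.7],[[-0.0354,0.00105,0],[0,0,0],0.7],[[-0.0354,0.00105,0],[0,0,0],0.7],[[0,0,0],[0,0,0],0.7]]'
python3 -m creep '[[[0,0,0],[0,0,0],0.7],[[0,0,0],[0,0,0],0.7]]'
python3 - <<'E'
from h import *
print(delta((637.5,14.8,22)))
im=cams.snapshot('wrist');cv2.imwrite('pics/w4.png',cv2.resize(im[:,:,::-1],(800,600),interpolation=2))
E
```

```text
t: 8.72
tcp_pos: [553.3, -217.3, 155.8]
eef_rot: [[-0.365, -0.931, 0.0], [-0.931, 0.365, -0.0], [-0.0, -0.0, -1.0]]
wrist_force: [0.2, -0.5, -0.0]
finger_gap: 73.0
t: 9.38
tcp_pos: [637.4, 21.0, 155.6]
eef_rot: [[-0.358, -0.934, 0.001], [-0.934, 0.358, 0.003], [-0.003, -0.0, -1.0]]
wrist_force: [-0.4, 0.4, 0.5]
finger_gap: 72.7
t: 9.55
tcp_pos: [635.7, 14.6, 155.6]
eef_rot: [[-0.363, -0.932, -0.0], [-0.932, 0.363, -0.001], [0.001, 0.0, -1.0]]
wrist_force: [0.2, -1.2, 0.1]
finger_gap: 72.6
[ -0.9  -1.6 133.6]
```

View pics/w4.png

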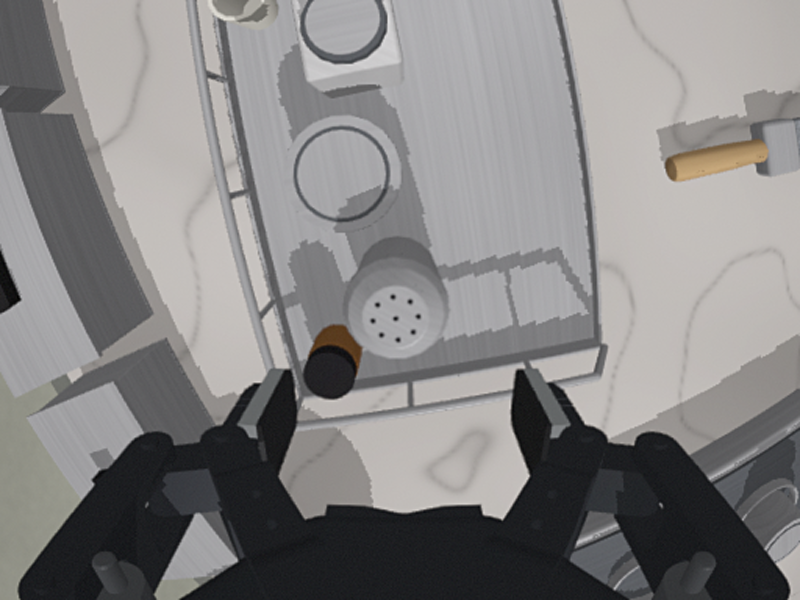

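```bash

python3 -m creep '[[[-0.0008,-0.0016,0.02],[0,0,0],0.7],[[0,0,0.035],[0,0,0],0.7],[[0,0,0.03],[0,0,0],0.7],[[0,0,0.025],[0,0,0],0.7],[[0,0,0.015],[0,0,0],0.7],[[0,0,0.0085],[0,0,0],0.7],[[0,0,0],[0,0,0],0.7],[[0,0,0],[0,0,0],0.7]]'
python3 -m creep '[[[0,0,0],[0,0,0],-0.2],[[0,0,0],[0,0,0],-0.2],[[0,0,0],[0,0,0],-0.2],[[0,0,0],[0,0,0],-0.2],[[0,0,0],[0,0,0],-0.2],[[0,0,0],[0,0,0],-0.2]]'
python3 -m creep '[[[0,0,-0.01],[0,0,0],-0.2],[[0,0,-0.028],[0,0,0],-0.2],[[0,0,-0.035],[0,0,0],-0.2],[[0,0,-0.04],[0,0,0],-0.2],[[0,0,0],[0,0,0],-0.2],[[0,0,0],[0,0,0],-0.2]]'
python3 - <<'E'
from h import *
print(delta((481.5,-388,25)))
E
```

```text
t: 10.27
tcp_pos: [637.7, 13.9, 22.7]
eef_rot: [[-0.364, -0.931, 0.0], [-0.931, 0.364, -0.0], [0.0, -0.0, -1.0]]
wrist_force: [-0.6, -0.0, 0.8]
finger_gap: 72.7
t: 10.77
tcp_pos: [639.6, 14.4, 24.3]
eef_rot: [[-0.362, -0.932, 0.004], [-0.932, 0.362, -0.001], [-0.0, -0.004, -1.0]]
wrist_force: [0.9, -2.6, 6.6]
finger_gap: 50.4
t: 11.27
tcp_pos: [639.7, 15.2, 138.7]
eef_rot: [[-0.362, -0.932, 0.006], [-0.932, 0.362, 0.0], [-0.002, -0.005, -1.0]]
wrist_force: [-0.2, 0.6, -2.9]
finger_gap: 50.6
[433.4   2.2 112.7]
```

```bash

python3 -m creep '[[[0.0361,0.0002,0],[0,0,0],-0.3],[[0.0361,0.0002,0],[0,0,0],-0.3],[[0.0361,0.0002,0],[0,0,0],-0.3],[[0.0361,0.0002,0],[0,0,0],-0.3],[[0.0361,0.0002,0],[0,0,0],-0.3],[[0.0361,0.0002,0],[0,0,0],-0.3]]'
python3 -m creep '[[[0.0361,0.0002,0],[0,0,0],-0.3],[[0.0361,0.0002,0],[0,0,0],-0.3],[[0.0361,0.0002,0],[0,0,0],-0.3],[[0.0361,0.0002,0],[0,0,0],-0.3],[[0.0361,0.0002,0],[0,0,0],-0.3],[[0.0361,0.0002,0],[0,0,0],-0.3],[[0,0,0],[0,0,0],-0.3],[[0,0,0],[0,0,0],-0.3]]'
python3 -m creep '[[[0,0,0.035],[0,0,0],-0.3],[[0,0,0.035],[0,0,0],-0.3],[[0,0,0.025],[0,0,0],-0.3],[[0,0,0.01],[0,0,0],-0.3],[[0,0,0.005],[0,0,0],-0.3],[[0,0,0],[0,0,0],-0.3],[[0,0,0],[0,0,0],-0.3]]'
python3 -m creep '[[[0,0,0.002],[0,0,0],-0.3],[[0,0,0],[0,0,0],-0.3],[[0,0,0],[0,0,0],-0.3]]'
```

```text
t: 11.77
tcp_pos: [555.5, -186.8, 133.1]
eef_rot: [[-0.362, -0.932, -0.004], [-0.932, 0.362, 0.002], [-0.001, 0.005, -1.0]]
wrist_force: [1.3, -0.9, -3.4]
finger_gap: 51.2
t: 12.43
tcp_pos: [476.5, -388.5, 133.0]
eef_rot: [[-0.366, -0.931, -0.003], [-0.931, 0.366, 0.003], [-0.002, 0.004, -1.0]]
wrist_force: [-0.2, 0.5, -2.0]
finger_gap: 51.1
t: 13.02
tcp_pos: [479.1, -387.1, 25.8]
eef_rot: [[-0.361, -0.933, 0.0], [-0.933, 0.361, 0.0], [-0.0, -0.0, -1.0]]
wrist_force: [-0.4, -0.2, -2.3]
finger_gap: 50.9
t: 13.27
tcp_pos: [479.1, -388.2, 23.8]
eef_rot: [[-0.362, -0.932, 0.001], [-0.932, 0.362, -0.001], [0.0, -0.001, -1.0]]
wrist_force: [0.6, 0.2, -2.8]
finger_gap: 51.1
```

```bash

python3 -m creep '[[[0,0,0.0015],[0,0,0],-0.3],[[0,0,0],[0,0,0],-0.3],[[0,0,0],[0,0,0],-0.3]]'
python3 -m creep '[[[0,0,0.0015],[0,0,0],-0.3],[[0,0,0],[0,0,0],-0.3],[[0,0,0],[0,0,0],-0.3]]'
```

```text
t: 13.52
tcp_pos: [479.1, -388.4, 23.2]
eef_rot: [[-0.362, -0.932, 0.001], [-0.932, 0.362, -0.001], [0.0, -0.002, -1.0]]
wrist_force: [-2.0, 1.0, 4.7]
finger_gap: 50.9
t: 13.77
tcp_pos: [479.2, -388.5, 23.1]
eef_rot: [[-0.362, -0.932, 0.002], [-0.932, 0.362, -0.002], [0.001, -0.002, -1.0]]
wrist_force: [-2.7, 2.9, 13.1]
finger_gap: 50.8
```

```bash

python3 -m creep '[[[0,0,0],[0,0,0],0.7],[[0,0,0],[0,0,0],0.7],[[0,0,0],[0,0,0],0.7],[[0,0,-0.02],[0,0,0],0.7],[[0,0,-0.04],[0,0,0],0.7],[[0,0,-0.04],[0,0,-0.08],0.7],[[0,0,-0.035],[0,0,-0.08],0.7],[[0,0,0],[0,0,0],0.7]]'
python3 -m creep '[[[0,0,0],[0,0,0],0.7],[[0,0,0],[0,0,0],0.7]]'
python3 - <<'E'
from h import *
print(delta((608.8,-124.5,24)),yawturn(168))
E
```

```text
t: 14.43
tcp_pos: [482.1, -391.5, 163.6]
eef_rot: [[-0.207, -0.978, 0.01], [-0.978, 0.207, -0.01], [0.007, -0.011, -1.0]]
wrist_force: [1.0, -0.0, 0.8]
finger_gap: 72.7
t: 14.6
tcp_pos: [478.5, -387.9, 154.7]
eef_rot: [[-0.21, -0.978, -0.0], [-0.978, 0.21, 0.0], [-0.0, 0.0, -1.0]]
wrist_force: [0.1, -0.3, -0.3]
finger_gap: 72.8
[-284.8  -72.3  130.7] -0.0017
```

```bash

python3 -m creep '[[[-0.0356,-0.00904,0],[0,0,0],0.7],[[-0.0356,-0.00904,0],[0,0,0],0.7],[[-0.0356,-0.00904,0],[0,0,0],0.7],[[-0.0356,-0.00904,0],[0,0,0],0.7],[[-0.0356,-0.00904,0],[0,0,0],0.7],[[-0.0356,-0.00904,0],[0,0,0],0.7],[[-0.0356,-0.00904,0],[0,0,0],0.7],[[-0.0356,-0.00904,0],[0,0,0],0.7]]'
python3 -m creep '[[[0,0,0],[0,0,0],0.7],[[0,0,0],[0,0,0],0.7],[[0,0,0],[0,0,0],0.7]]'
python3 - <<'E'
from h import *
print(delta((608.8,-124.5,24)))
im=cams.snapshot('wrist');cv2.imwrite('pics/w5.png',cv2.resize(im[:,:,::-1],(800,600),interpolation=2))
E
```

```text
t: 15.27
tcp_pos: [607.8, -122.4, 152.6]
eef_rot: [[-0.21, -0.978, -0.004], [-0.978, 0.21, 0.001], [-0.0, 0.005, -1.0]]
wrist_force: [0.1, 0.5, 0.3]
finger_gap: 72.5
t: 15.52
tcp_pos: [607.5, -124.5, 153.3]
eef_rot: [[-0.209, -0.978, -0.004], [-0.978, 0.209, 0.001], [0.0, 0.004, -1.0]]
wrist_force: [-0.9, -0.8, -0.2]
finger_gap: 72.7
[ -0.3  -1.7 129.3]
```

View pics/w5.png

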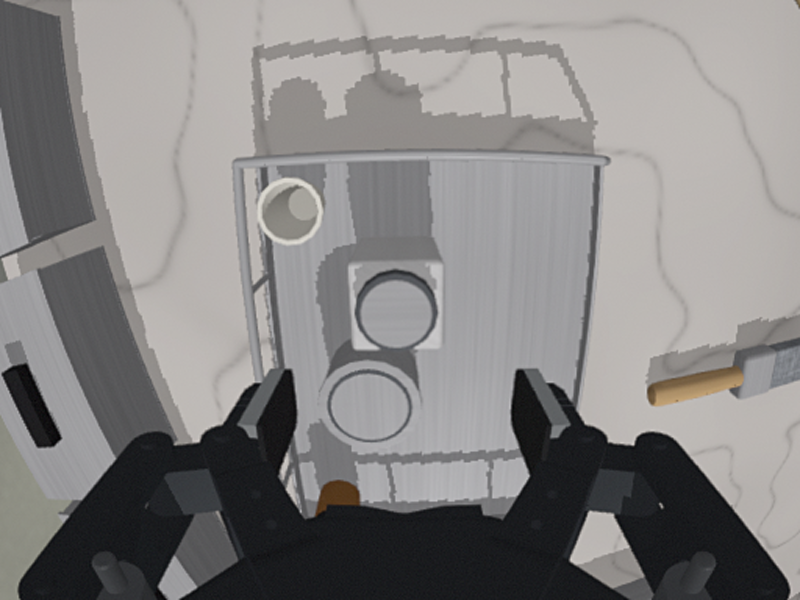

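```bash

python3 -m creep '[[[0,-0.0016,0.02],[0,0,0],0.7],[[0,0,0.035],[0,0,0],0.7],[[0,0,0.03],[0,0,0],0.7],[[0,0,0.023],[0,0,0],0.7],[[0,0,0.015],[0,0,0],0.7],[[0,0,0.008],[0,0,0],0.7],[[0,0,0],[0,0,0],0.7],[[0,0,0],[0,0,0],0.7]]'
python3 -m creep '[[[0,0,0],[0,0,0],-0.2],[[0,0,0],[0,0,0],-0.2],[[0,0,0],[0,0,0],-0.2],[[0,0,0],[0,0,0],-0.2],[[0,0,0],[0,0,0],-0.2],[[0,0,0],[0,0,0],-0.2]]'
python3 -m creep '[[[0,0,-0.01],[0,0,0],-0.2],[[0,0,-0.028],[0,0,0],-0.2],[[0,0,-0.035],[0,0,0],-0.2],[[0,0,-0.04],[0,0,0],-0.2],[[0,0,0],[0,0,0],-0.2],[[0,0,0],[0,0,0],-0.2]]'
python3 - <<'E'
from h import *
print(delta((495,-325.5,25)))
E
```

```text
t: 16.23
tcp_pos: [610.0, -125.9, 24.4]
eef_rot: [[-0.211, -0.978, -0.0], [-0.978, 0.211, 0.0], [-0.0, 0.0, -1.0]]
wrist_force: [0.5, -0.4, 0.1]
finger_gap: 72.4
t: 16.73
tcp_pos: [611.9, -125.5, 26.1]
eef_rot: [[-0.209, -0.978, 0.003], [-0.978, 0.209, -0.001], [0.001, -0.003, -1.0]]
wrist_force: [-0.1, -0.2, 6.4]
finger_gap: 47.7
t: 17.23
tcp_pos: [612.7, -125.5, 141.0]
eef_rot: [[-0.209, -0.978, 0.007], [-0.978, 0.209, -0.002], [0.0, -0.007, -1.0]]
wrist_force: [-0.1, -0.4, -2.5]
finger_gap: 47.3
[220.1  74.1 115.6]
```

```bash

python3 -m creep '[[[0.0313,0.0103,0],[0,0,0],-0.3],[[0.0313,0.0103,0],[0,0,0],-0.3],[[0.0313,0.0103,0],[0,0,0],-0.3],[[0.0313,0.0103,0],[0,0,0],-0.3],[[0.0313,0.0103,0],[0,0,0],-0.3],[[0.0313,0.0103,0],[0,0,0],-0.3],[[0.0313,0.0103,0],[0,0,0],-0.3],[[0,0,0],[0,0,0],-0.3]]'
python3 -m creep '[[[0,0,0],[0,0,0],-0.3],[[0,0,0.035],[0,0,0],-0.3],[[0,0,0.035],[0,0,0],-0.3],[[0,0,0.025],[0,0,0],-0.3],[[0,0,0.01],[0,0,0],-0.3],[[0,0,0.005],[0,0,0],-0.3],[[0,0,0],[0,0,0],-0.3],[[0,0,0],[0,0,0],-0.3]]'
python3 -m creep '[[[0,0,0.002],[0,0,0],-0.3],[[0,0,0],[0,0,0],-0.3],[[0,0,0],[0,0,0],-0.3]]'
python3 -m creep '[[[0,0,0.0015],[0,0,0],-0.3],[[0,0,0],[0,0,0],-0.3],[[0,0,0],[0,0,0],-0.3]]'
```

```text
t: 17.9
tcp_pos: [490.0, -328.2, 135.5]
eef_rot: [[-0.215, -0.977, -0.004], [-0.977, 0.215, -0.001], [0.002, 0.004, -1.0]]
wrist_force: [1.2, 0.2, -1.5]
finger_gap: 47.4
t: 18.57
tcp_pos: [494.8, -323.5, 27.9]
eef_rot: [[-0.208, -0.978, 0.001], [-0.978, 0.208, -0.0], [-0.0, -0.001, -1.0]]
wrist_force: [-0.3, 0.1, -0.4]
finger_gap: 47.4
t: 18.82
tcp_pos: [494.6, -324.3, 25.8]
eef_rot: [[-0.209, -0.978, 0.001], [-0.978, 0.209, -0.001], [0.0, -0.001, -1.0]]
wrist_force: [-0.1, -0.4, -1.0]
finger_gap: 47.6
t: 19.07
tcp_pos: [494.7, -324.5, 25.1]
eef_rot: [[-0.209, -0.978, 0.002], [-0.978, 0.209, -0.001], [0.001, -0.002, -1.0]]
wrist_force: [-1.6, 0.7, 5.0]
finger_gap: 47.4
```

```bash

python3 -m creep '[[[0,0,0],[0,0,0],0.7],[[0,0,0],[0,0,0],0.7],[[0,0,0],[0,0,0],0.7],[[0,0,-0.02],[0,0,0],0.7],[[0,0,-0.04],[0,0,0],0.7],[[0,0,-0.04],[0,0,0],1],[[0,0,-0.035],[0,0,0.119],1],[[0,0,0],[0,0,0.119],1]]'
python3 -m creep '[[[0,0,0],[0,0,0.119],1],[[0,0,0],[0,0,0.119],1],[[0,0,0],[0,0,0.119],1],[[0,0,0],[0,0,0.119],1],[[0,0,0],[0,0,0.119],1],[[0,0,0],[0,0,0.119],1],[[0,0,0],[0,0,0.119],1],[[0,0,0],[0,0,0.119],1]]'
python3 -m creep '[[[0,0,0],[0,0,0.119],1],[[0,0,0],[0,0,0.119],1],[[0,0,0],[0,0,0.119],1],[[0,0,0],[0,0,0],1],[[0,0,0],[0,0,0],1]]'
python3 - <<'E'
from h import *
print(delta((640,-58.5,16)),yawturn(79))
im=cams.snapshot('wrist');cv2.imwrite('pics/w6.png',cv2.resize(im[:,:,::-1],(800,600),interpolation=2))
E
```

```text
t: 19.73
tcp_pos: [497.8, -327.2, 167.1]
eef_rot: [[-0.439, -0.899, 0.01], [-0.899, 0.439, -0.008], [0.003, -0.013, -1.0]]
wrist_force: [1.4, -0.4, -0.2]
finger_gap: 85.4
t: 20.4
tcp_pos: [494.0, -324.1, 158.6]
eef_rot: [[-0.987, -0.163, -0.0], [-0.163, 0.987, 0.0], [0.0, 0.0, -1.0]]
wrist_force: [-0.6, 0.5, 0.4]
finger_gap: 85.6
t: 20.82
tcp_pos: [494.0, -324.1, 158.6]
eef_rot: [[-0.983, 0.183, -0.0], [0.183, 0.983, 0.0], [0.0, 0.0, -1.0]]
wrist_force: [-0.0, 0.2, 0.3]
finger_gap: 84.9
[-95.  287.8 142.7] 0.0081
```

View pics/w6.png

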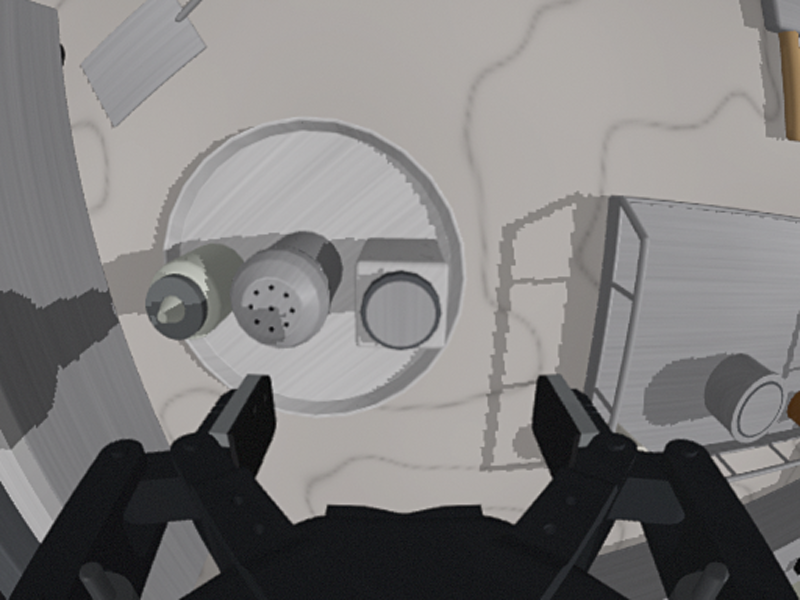

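```bash

python3 -m creep '[[[-0.0105,0.032,0],[0,0,0],1],[[-0.0105,0.032,0],[0,0,0],1],[[-0.0105,0.032,0],[0,0,0],1],[[-0.0105,0.032,0],[0,0,0],1],[[-0.0105,0.032,0],[0,0,0],1],[[-0.0105,0.032,0],[0,0,0],1],[[-0.0105,0.032,0],[0,0,0],1],[[-0.0105,0.032,0],[0,0,0],1]]' 60
python3 -m creep '[[[-0.0105,0.032,0],[0,0,0],1],[[0,0,0.02],[0,0,0],1],[[0,0,0.035],[0,0,0],1],[[0,0,0.035],[0,0,0],1],[[0,0,0.02],[0,0,0],1],[[0,0,0],[0,0,0],1],[[0,0,0],[0,0,0],1]]'
python3 - <<'E'
from h import *
print(delta((640,-58.5,16)))
E
```

```text
t: 21.53
tcp_pos: [624.8, -86.6, 158.8]
eef_rot: [[-0.983, 0.183, 0.0], [0.183, 0.983, 0.0], [-0.0, 0.0, -1.0]]
wrist_force: [0.1, 0.3, 0.4]
finger_gap: 85.3
t: 22.12
tcp_pos: [639.1, -58.4, 47.7]
eef_rot: [[-0.983, 0.184, -0.003], [0.184, 0.983, 0.001], [0.003, 0.0, -1.0]]
wrist_force: [0.4, -0.0, 0.5]
finger_gap: 85.5
[-1.1  0.1 31.7]
```

```bash

python3 -m creep '[[[-0.0005,0,0.015],[0,0,0],1],[[0,0,0.011],[0,0,0],1],[[0,0,0.005],[0,0,0],1],[[0,0,0],[0,0,0],1],[[0,0,0],[0,0,0],1]]'
python3 -m creep '[[[0,0,0],[0,0,0],0.1],[[0,0,0],[0,0,0],0.1],[[0,0,0],[0,0,0],0.1],[[0,0,0],[0,0,0],0.1],[[0,0,0],[0,0,0],0.1],[[0,0,0],[0,0,0],0.1]]'
python3 -m creep '[[[0,0,-0.01],[0,0,0],0.1],[[0,0,-0.028],[0,0,0],0.1],[[0,0,-0.035],[0,0,0],0.1],[[0,0,-0.037],[0,0,0],0.1],[[0,0,0],[0,0,0],0.1],[[0,0,0],[0,0,0],0.1],[[0,0,0],[0,0,0],0.1]]'
python3 - <<'E'
from h import *
print(delta((519.5,355,130)))
E
```

```text
t: 22.53
tcp_pos: [641.1, -58.9, 18.5]
eef_rot: [[-0.983, 0.186, 0.001], [0.186, 0.983, -0.0], [-0.001, 0.0, -1.0]]
wrist_force: [-0.3, -0.2, 0.2]
finger_gap: 85.8
t: 23.03
tcp_pos: [641.8, -59.1, 19.3]
eef_rot: [[-0.983, 0.186, 0.002], [0.186, 0.983, -0.001], [-0.002, -0.0, -1.0]]
wrist_force: [-1.7, -1.4, 5.7]
finger_gap: 61.9
t: 23.62
tcp_pos: [640.3, -58.6, 127.2]
eef_rot: [[-0.983, 0.186, -0.001], [0.186, 0.983, 0.0], [0.001, 0.0, -1.0]]
wrist_force: [0.2, -0.6, -4.6]
finger_gap: 62.0
[195.5 384.   -2.5]
```

```bash

python3 -m creep '[[[0.0125,0.034,-0.001],[0,0,0],0.1],[[0.0125,0.034,-0.001],[0,0,0],0.1],[[0.0125,0.034,-0.001],[0,0,0],0.1],[[0.0125,0.034,-0.001],[0,0,0],0.1],[[0.0125,0.034,-0.001],[0,0,0],0.1],[[0.0125,0.034,-0.001],[0,0,0],0.1],[[0.0125,0.034,-0.001],[0,0,0],0.1],[[0.0125,0.034,-0.001],[0,0,0],0.1]]'
python3 -m creep '[[[0.0125,0.034,-0.001],[0,0,0],0.1],[[0.0125,0.034,-0.001],[0,0,0],0.1],[[0.0125,0.034,-0.001],[0,0,0],0.1],[[0,0,0],[0,0,0],0.1],[[0,0,0],[0,0,0],0.1],[[0,0,0],[0,0,0],0.1]]'
python3 - <<'E'
from h import *
import pickle
c=cams.get_calibration('wrist');im=cams.snapshot('wrist');cv2.imwrite('pics/w7.png',cv2.resize(im[:,:,::-1],(800,600),interpolation=2));pickle.dump(c,open('w7.pkl','wb'));print(env.sense()['tcp_pos'])
E
```

```text
t: 24.28
tcp_pos: [590.5, 228.2, 133.0]
eef_rot: [[-0.983, 0.186, -0.005], [0.186, 0.983, -0.001], [0.005, -0.002, -1.0]]
wrist_force: [0.6, 0.4, -3.2]
finger_gap: 62.0
t: 24.78
tcp_pos: [573.8, 333.5, 136.5]
eef_rot: [[-0.983, 0.185, -0.004], [0.185, 0.983, -0.002], [0.003, -0.003, -1.0]]
wrist_force: [-0.5, -0.7, -4.3]
finger_gap: 61.8
[574.3075775  332.88112022 136.94353882]
```

View pics/w7.png

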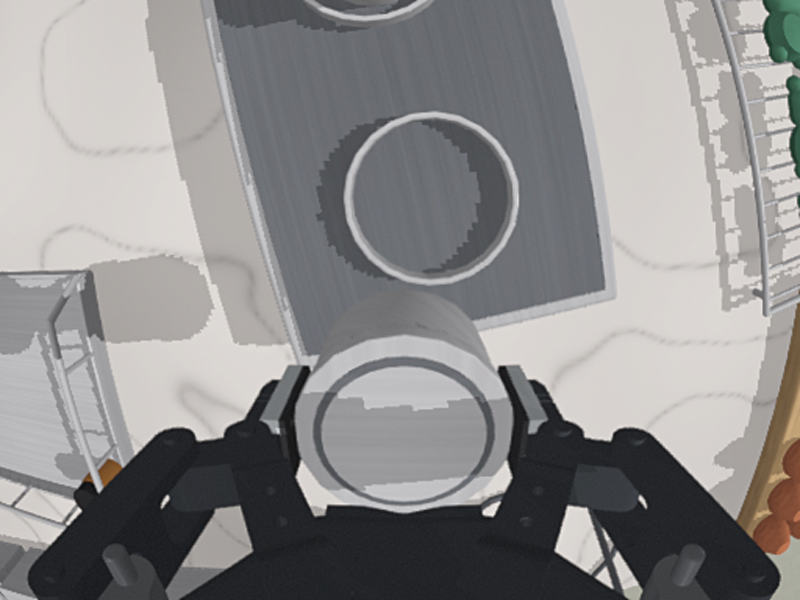

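```bash
python3 - <<'E'
from h import *
import pickle;c=pickle.load(open('w7.pkl','rb'));k=1.5625
def fit(P):
    A=np.c_[2*P,np.ones(len(P))];s=np.linalg.lstsq(A,(P**2).sum(1),rcond=None)[0];return s[:2],np.sqrt(s[2]+s[0]**2+s[1]**2)
o=lambda L,z:np.array([onz('wrist',(u/k-.2,v/k-.2),z,c) for u,v in L])
r,R=fit(o([(344,197),(518,197),(432,111),(432,285)],60));print('ring',r,R)
p,Rp=fit(o([(313,429),(494,429),(404,355),(404,503)],170));print('pot',p,Rp)
# auto: bright ring ellipse fit
im=cv2.resize(cv2.imread('pics/w7.png'),None,fx=1,fy=1);g=cv2.cvtColor(im,6);m=(g>140).astype(np.uint8);m[:90]=0;m[300:]=0;m[:,:320]=0;m[:,540:]=0
n,l,st,ce=cv2.connectedComponentsWithStats(m);i=1+np.argmax(st[1:,4]);print(st[i]);ys,xs=np.nonzero(l==i);print(fit(o(list(zip(xs,ys)),60)))
w=np.array([r[0],r[1],136.5]);print('shift tool of pot->ring',np.array(env.sense()['eef_rot']).T@np.array([*(r-p),0]),'tcp->ring',delta(w))
E
```

```text
ring [519.82238988 356.79902778] 41.602425556391196
pot [571.3101067  333.81633746] 25.452323665720268
[ 344  111  175  175 3729]
(array([519.70139325, 357.24608084]), np.float64(39.96431815448153))
shift tool of pot->ring [54.87000421 12.97915162  0.11531991] tcp->ring [58.  13.3  0.6]
```

```bash

python3 -m creep '[[[0.02,0.005,0],[0,0,0],0.1],[[0.02,0.005,0],[0,0,0],0.1],[[0.0165,0.0032,0],[0,0,0],0.1],[[0,0,0.015],[0,0,0],0.1],[[0,0,0.015],[0,0,0],0.1],[[0,0,0],[0,0,0],0.1],[[0,0,0],[0,0,0],0.1],[[0,0,0],[0,0,0],0.1]]'
python3 -m creep '[[[0,0,0],[0,0,0],0.1],[[0,0,0],[0,0,0],0.1],[[0,0,0],[0,0,0],0.1]]'
python3 - <<'E'
from h import *
import pickle
print(delta((519.8,357,62)))
c=cams.get_calibration('wrist');im=cams.snapshot('wrist');cv2.imwrite('pics/w8.png',cv2.resize(im[:,:,::-1],(800,600),interpolation=2));pickle.dump(c,open('w8.pkl','wb'))
E
```

```text
t: 25.5
tcp_pos: [522.7, 356.7, 109.1]
eef_rot: [[-0.982, 0.187, -0.0], [0.187, 0.982, -0.0], [0.0, -0.0, -1.0]]
wrist_force: [0.6, -1.1, -2.5]
finger_gap: 62.1
t: 25.75
tcp_pos: [522.9, 357.8, 109.6]
eef_rot: [[-0.983, 0.186, 0.001], [0.186, 0.983, 0.001], [-0.001, 0.001, -1.0]]
wrist_force: [0.3, 1.5, -2.8]
finger_gap: 61.9
[ 2.9 -1.4 47.6]
```

View pics/w8.png

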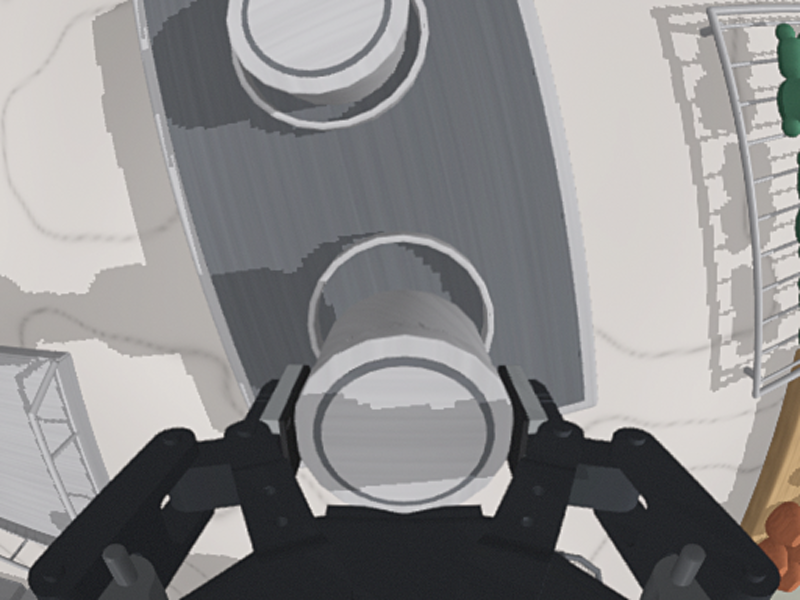

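```bash

python3 -m creep '[[[0.0014,-0.001,0.01],[0,0,0],0.1],[[0,0,0.015],[0,0,0],0.1],[[0,0,0.01],[0,0,0],0.1],[[0,0,0.005],[0,0,0],0.1],[[0,0,0],[0,0,0],0.1],[[0,0,0],[0,0,0],0.1],[[0,0,0],[0,0,0],0.1]]'
python3 -m creep '[[[0,0,0.003],[0,0,0],0.1],[[0,0,0],[0,0,0],0.1],[[0,0,0],[0,0,0],0.1],[[0,0,0],[0,0,0],0.1]]'
python3 -m creep '[[[0,0,0.002],[0,0,0],0.1],[[0,0,0],[0,0,0],0.1],[[0,0,0],[0,0,0],0.1],[[0,0,0],[0,0,0],0.1]]'
```

```text
t: 26.38
tcp_pos: [521.0, 357.3, 69.4]
eef_rot: [[-0.983, 0.186, 0.001], [0.186, 0.983, 0.001], [-0.001, 0.001, -1.0]]
wrist_force: [-0.3, -0.0, -3.1]
finger_gap: 61.5
t: 26.72
tcp_pos: [520.7, 357.1, 66.1]
eef_rot: [[-0.983, 0.186, 0.0], [0.186, 0.983, 0.0], [-0.0, 0.0, -1.0]]
wrist_force: [0.6, -0.0, -3.7]
finger_gap: 62.0
t: 27.05
tcp_pos: [520.5, 357.0, 63.7]
eef_rot: [[-0.983, 0.186, -0.0], [0.186, 0.983, -0.0], [0.0, -0.0, -1.0]]
wrist_force: [0.4, 0.8, -3.0]
finger_gap: 62.3
```

```bash

python3 -m creep '[[[0,0,0.001],[0,0,0],0.1],[[0,0,0],[0,0,0],0.1],[[0,0,0],[0,0,0],0.1]]'
python3 -m creep '[[[0,0,0.0015],[0,0,0],0.1],[[0,0,0],[0,0,0],0.1],[[0,0,0],[0,0,0],0.1]]'
```

```text
t: 27.3
tcp_pos: [520.7, 357.1, 63.4]
eef_rot: [[-0.983, 0.186, 0.001], [0.186, 0.983, 0.0], [-0.0, 0.0, -1.0]]
wrist_force: [-1.6, 0.3, 1.7]
finger_gap: 62.3
t: 27.55
tcp_pos: [520.8, 357.1, 63.3]
eef_rot: [[-0.983, 0.186, 0.001], [0.186, 0.983, 0.001], [-0.001, 0.001, -1.0]]
wrist_force: [-4.3, -3.7, 9.7]
finger_gap: 61.9
```

```bash

python3 -m creep '[[[0,0,0],[0,0,0],0.9],[[0,0,0],[0,0,0],0.9],[[0,0,0],[0,0,0],0.9],[[0,0,-0.015],[0,0,0],0.9],[[0,0,-0.035],[0,0,0],0.9],[[0,0,-0.04],[0,0,0],0.7],[[0,0,0],[0,0,0],0.7],[[-0.0056,-0.0375,0],[0,0,0],0.7]]' 50
python3 -m creep '[[[-0.0056,-0.0375,0],[0,0,0],0.7],[[-0.0056,-0.0375,0],[0,0,0],0.7],[[0,0,0],[0,0,0],0.7],[[0,0,0],[0,0,0],0.7]]'
python3 - <<'E'
from h import *
import pickle
c=cams.get_calibration('wrist');im=cams.snapshot('wrist')[:,:,::-1]
cv2.imwrite('pics/w9raw.png',im);pickle.dump(c,open('w9.pkl','wb'))
for X in [(519.8,357,60),(519.8,357,96)]:print(proj('wrist',X,c))
E
python3 -m creep '[[[-0.0056,-0.0375,0],[0,0,0],0.7],[[-0.0056,-0.0375,0],[0,0,0],0.7],[[-0.0056,-0.0375,0],[0,0,0],0.7],[[-0.0056,-0.0375,0],[0,0,0],0.7],[[-0.0056,-0.0375,0],[0,0,0],0.7],[[-0.0056,-0.0375,0],[0,0,0],0.7],[[-0.0056,-0.0375,0],[0,0,0],0.7],[[-0.0056,-0.0375,0],[0,0,0],0.7]]'
python3 -m creep '[[[-0.0056,-0.0375,0],[0,0,0],0.7],[[-0.0056,-0.0375,0],[0,0,0],0.7],[[-0.0056,-0.0375,0],[0,0,0],0.7],[[-0.0056,-0.0375,0],[0,0,0],0.7],[[-0.0056,-0.0375,0],[0,0,0],0.7],[[-0.0056,-0.0375,0],[0,0,0],0.7],[[-0.0056,-0.0375,0],[0,0,0],0.7],[[0,0,0],[0,0,0],0.7]]'
python3 - <<'E'
from h import *
print(delta((495,-324.7,25)),yawturn(167.9),env.sense()['joint_pos'])
E
```

```text
t: 28.22
tcp_pos: [522.3, 325.1, 154.6]
eef_rot: [[-0.984, 0.18, 0.008], [0.18, 0.984, 0.007], [-0.007, 0.009, -1.0]]
wrist_force: [1.0, -0.7, -0.6]
finger_gap: 72.9
t: 28.55
tcp_pos: [516.3, 241.8, 151.3]
eef_rot: [[-0.982, 0.189, -0.0], [0.189, 0.982, 0.0], [0.0, 0.0, -1.0]]
wrist_force: [0.5, 0.5, -0.3]
finger_gap: 72.6
[389.58272095 174.52053062]
[408.30946658 186.49470716]
t: 29.27
tcp_pos: [505.6, -60.4, 151.5]
eef_rot: [[-0.983, 0.184, 0.002], [0.184, 0.983, 0.0], [-0.001, 0.001, -1.0]]
wrist_force: [0.7, 0.1, 0.2]
finger_gap: 72.3
t: 29.93
tcp_pos: [495.8, -331.5, 151.1]
eef_rot: [[-0.982, 0.19, 0.002], [0.19, 0.982, -0.005], [-0.003, -0.004, -1.0]]
wrist_force: [0.6, -0.4, -0.2]
finger_gap: 73.0
[  2.4   7.  126.1] -1.551 [-39.79111304  25.69901501  -1.16451272  62.86708252  -0.12645888
 -28.82778701]
```

```bash

python3 -m creep '[[[0,0,0],[0,0,-0.1193],0.7],[[0,0,0],[0,0,-0.1193],0.7],[[0,0,0],[0,0,-0.1193],0.7],[[0,0,0],[0,0,-0.1193],0.7],[[0,0,0],[0,0,-0.1193],0.7],[[0,0,0],[0,0,-0.1193],0.7],[[0,0,0],[0,0,-0.1193],0.7],[[0,0,0],[0,0,-0.1193],0.7]]'
python3 -m creep '[[[0,0,0],[0,0,-0.1193],0.7],[[0,0,0],[0,0,-0.1193],0.7],[[0,0,0],[0,0,-0.1193],0.7],[[0,0,0],[0,0,-0.1193],0.7],[[0,0,0],[0,0,-0.1193],0.7],[[0,0,0],[0,0,0],0.7],[[0,0,0],[0,0,0],0.7],[[0,0,0],[0,0,0],0.7]]'
python3 - <<'E'
from h import *
print(delta((494.7,-324.5,24)),yawturn(167.9))
E
```

```text
t: 30.6
tcp_pos: [495.9, -323.8, 151.1]
eef_rot: [[-0.714, -0.7, 0.001], [-0.7, 0.714, 0.0], [-0.001, -0.0, -1.0]]
wrist_force: [0.0, 0.4, -0.2]
finger_gap: 72.7
t: 31.27
tcp_pos: [495.1, -324.4, 151.2]
eef_rot: [[-0.206, -0.978, 0.0], [-0.978, 0.206, 0.0], [-0.0, -0.0, -1.0]]
wrist_force: [-0.5, 0.6, -0.4]
finger_gap: 72.3
[  0.2   0.4 127.2] 0.0032
```

```bash

python3 -m creep '[[[0,0.0004,0.02],[0,0,0],0.7],[[0,0,0.035],[0,0,0],0.7],[[0,0,0.03],[0,0,0],0.7],[[0,0,0.022],[0,0,0],0.7],[[0,0,0.013],[0,0,0],0.7],[[0,0,0.007],[0,0,0],0.7],[[0,0,0],[0,0,0],0.7],[[0,0,0],[0,0,0],0.7]]'
python3 -m creep '[[[0,0,0],[0,0,0],-0.2],[[0,0,0],[0,0,0],-0.2],[[0,0,0],[0,0,0],-0.2],[[0,0,0],[0,0,0],-0.2],[[0,0,0],[0,0,0],-0.2],[[0,0,0],[0,0,0],-0.2]]'
python3 -m creep '[[[0,0,-0.01],[0,0,0],-0.2],[[0,0,-0.028],[0,0,0],-0.2],[[0,0,-0.035],[0,0,0],-0.2],[[0,0,-0.04],[0,0,0],-0.2],[[0,0,0],[0,0,0],-0.2],[[0,0,0],[0,0,0],-0.2],[[0,0,0],[0,0,0],-0.2]]'
python3 - <<'E'
from h import *
print(delta((610,-125,25)))
E
```

```text
t: 31.93
tcp_pos: [494.3, -325.0, 24.6]
eef_rot: [[-0.206, -0.979, 0.0], [-0.979, 0.206, -0.0], [0.0, -0.0, -1.0]]
wrist_force: [0.6, 0.1, 0.9]
finger_gap: 72.4
t: 32.43
tcp_pos: [495.1, -325.9, 25.9]
eef_rot: [[-0.205, -0.979, 0.003], [-0.979, 0.205, -0.002], [0.001, -0.003, -1.0]]
wrist_force: [-0.6, -0.4, 5.6]
finger_gap: 48.1
t: 33.02
tcp_pos: [493.7, -324.7, 137.2]
eef_rot: [[-0.205, -0.979, -0.0], [-0.979, 0.205, 0.0], [-0.0, 0.0, -1.0]]
wrist_force: [-0.6, 0.3, -2.3]
finger_gap: 47.9
[-219.3  -72.9  112.3]
```

```bash

python3 -m creep '[[[-0.0313,-0.0104,0],[0,0,0],-0.2],[[-0.0313,-0.0104,0],[0,0,0],-0.2],[[-0.0313,-0.0104,0],[0,0,0],-0.2],[[-0.0313,-0.0104,0],[0,0,0],-0.2],[[-0.0313,-0.0104,0],[0,0,0],-0.2],[[-0.0313,-0.0104,0],[0,0,0],-0.2],[[-0.0313,-0.0104,0],[0,0,0],-0.2],[[0,0,0],[0,0,0],-0.2]]'
python3 -m creep '[[[0,0,0],[0,0,0],-0.2],[[0,0,0.035],[0,0,0],-0.2],[[0,0,0.03],[0,0,0],-0.2],[[0,0,0.015],[0,0,0],-0.2],[[0,0,0],[0,0,0],-0.2],[[0,0,0],[0,0,0],-0.2],[[0,0,0],[0,0,0],-0.2]]'
python3 - <<'E'
from h import *
print(delta((610,-125,25)))
E
```

```text
t: 33.68
tcp_pos: [610.8, -119.3, 134.7]
eef_rot: [[-0.199, -0.98, -0.003], [-0.98, 0.199, 0.004], [-0.004, 0.004, -1.0]]
wrist_force: [0.6, -0.8, -0.6]
finger_gap: 47.8
t: 34.27
tcp_pos: [610.2, -126.3, 58.0]
eef_rot: [[-0.206, -0.978, 0.0], [-0.978, 0.206, -0.0], [0.0, -0.001, -1.0]]
wrist_force: [0.8, -0.7, -1.2]
finger_gap: 47.5
[-1.3  0.5 33. ]
```

```bash

python3 -m creep '[[[-0.001,0.0005,0.015],[0,0,0],-0.2],[[0,0,0.01],[0,0,0],-0.2],[[0,0,0.004],[0,0,0],-0.2],[[0,0,0],[0,0,0],-0.2],[[0,0,0],[0,0,0],-0.2],[[0,0,0],[0,0,0],-0.2]]'
python3 -m creep '[[[0,0,0.0015],[0,0,0],-0.2],[[0,0,0],[0,0,0],-0.2],[[0,0,0],[0,0,0],-0.2]]'
python3 -m creep '[[[0,0,0.0015],[0,0,0],-0.2],[[0,0,0],[0,0,0],-0.2],[[0,0,0],[0,0,0],-0.2]]'
```

```text
t: 34.77
tcp_pos: [610.4, -124.5, 29.0]
eef_rot: [[-0.205, -0.979, 0.001], [-0.979, 0.205, -0.0], [0.0, -0.001, -1.0]]
wrist_force: [-0.0, -0.3, -1.7]
finger_gap: 47.5
t: 35.02
tcp_pos: [610.0, -124.3, 27.0]
eef_rot: [[-0.205, -0.979, 0.0], [-0.979, 0.205, -0.0], [-0.0, -0.0, -1.0]]
wrist_force: [-0.4, 0.1, -1.4]
finger_gap: 47.7
t: 35.27
tcp_pos: [610.1, -124.3, 26.9]
eef_rot: [[-0.205, -0.979, 0.001], [-0.979, 0.205, -0.0], [0.0, -0.001, -1.0]]
wrist_force: [-3.1, 0.5, 7.1]
finger_gap: 47.6
```

```bash

python3 -m creep '[[[0,0,0],[0,0,0],0.7],[[0,0,0],[0,0,0],0.7],[[0,0,0],[0,0,0],0.7],[[0,0,-0.02],[0,0,0],0.7],[[0,0,-0.04],[0,0,0],0.7],[[0,0,-0.04],[0,0,0.08],0.7],[[0,0,-0.03],[0,0,0.078],0.7],[[0,0,0],[0,0,0],0.7]]'
python3 -m creep '[[[0,0,0],[0,0,0],0.7],[[0,0,0],[0,0,0],0.7]]'
python3 - <<'E'
from h import *
print(delta((479.1,-388.4,23)),yawturn(158.8))
E
```

```text
t: 35.93
tcp_pos: [614.3, -125.7, 163.1]
eef_rot: [[-0.359, -0.933, 0.012], [-0.933, 0.359, -0.004], [-0.001, -0.013, -1.0]]
wrist_force: [1.4, 0.4, 1.2]
finger_gap: 72.5
t: 36.1
tcp_pos: [609.6, -124.2, 154.5]
eef_rot: [[-0.356, -0.934, -0.001], [-0.934, 0.356, 0.0], [-0.0, 0.001, -1.0]]
wrist_force: [-0.3, -0.9, 0.5]
finger_gap: 72.6
[293.3  27.8 131.6] 0.0059
```

```bash

python3 -m creep '[[[0.0366,0.0035,0],[0,0,0],0.7],[[0.0366,0.0035,0],[0,0,0],0.7],[[0.0366,0.0035,0],[0,0,0],0.7],[[0.0366,0.0035,0],[0,0,0],0.7],[[0.0366,0.0035,0],[0,0,0],0.7],[[0.0366,0.0035,0],[0,0,0],0.7],[[0.0366,0.0035,0],[0,0,0],0.7],[[0.0366,0.0035,0],[0,0,0],0.7]]'
python3 -m creep '[[[0,0,0],[0,0,0],0.7],[[0,0,0],[0,0,0],0.7],[[0,0,0.035],[0,0,0],0.7],[[0,0,0.02],[0,0,0],0.7],[[0,0,0],[0,0,0],0.7],[[0,0,0],[0,0,0],0.7]]'
python3 - <<'E'
from h import *
print(delta((479.1,-388.4,23)))
E
```

```text
t: 36.77
tcp_pos: [477.0, -388.1, 152.6]
eef_rot: [[-0.356, -0.934, -0.003], [-0.934, 0.356, 0.003], [-0.002, 0.004, -1.0]]
wrist_force: [1.1, -0.2, 0.9]
finger_gap: 72.6
t: 37.27
tcp_pos: [478.2, -385.0, 98.1]
eef_rot: [[-0.355, -0.935, -0.004], [-0.935, 0.355, 0.005], [-0.003, 0.005, -1.0]]
wrist_force: [0.5, -0.3, 0.7]
finger_gap: 72.3
[ 3.1 -2.4 75.1]
```

```bash

python3 -m creep '[[[0.001,-0.001,0.03],[0,0,0],0.7],[[0,0,0.023],[0,0,0],0.7],[[0,0,0.013],[0,0,0],0.7],[[0,0,0.008],[0,0,0],0.7],[[0,0,0],[0,0,0],0.7],[[0,0,0],[0,0,0],0.7],[[0,0,0],[0,0,0],0.7]]'
python3 -m creep '[[[0,0,0],[0,0,0],-0.2],[[0,0,0],[0,0,0],-0.2],[[0,0,0],[0,0,0],-0.2],[[0,0,0],[0,0,0],-0.2],[[0,0,0],[0,0,0],-0.2],[[0,0,0],[0,0,0],-0.2]]'
python3 -m creep '[[[0,0,-0.01],[0,0,0],-0.2],[[0,0,-0.028],[0,0,0],-0.2],[[0,0,-0.035],[0,0,0],-0.2],[[0,0,-0.04],[0,0,0],-0.2],[[0,0,0],[0,0,0],-0.2],[[0,0,0],[0,0,0],-0.2],[[0,0,0],[0,0,0],-0.2]]'
python3 - <<'E'
from h import *
print(delta((638,14.8,25)))
E
```

```text
t: 37.85
tcp_pos: [481.0, -389.9, 28.0]
eef_rot: [[-0.356, -0.934, 0.002], [-0.934, 0.356, -0.002], [0.001, -0.003, -1.0]]
wrist_force: [0.3, -0.0, -0.8]
finger_gap: 72.5
t: 38.35
tcp_pos: [480.6, -390.0, 28.2]
eef_rot: [[-0.357, -0.934, 0.002], [-0.934, 0.357, -0.002], [0.001, -0.002, -1.0]]
wrist_force: [-1.6, 0.9, 5.4]
finger_gap: 52.6
t: 38.93
tcp_pos: [479.7, -389.0, 139.4]
eef_rot: [[-0.357, -0.934, 0.0], [-0.934, 0.357, 0.0], [-0.0, -0.0, -1.0]]
wrist_force: [-0.2, -0.2, -3.5]
finger_gap: 52.6
[-433.7   -3.8  114.4]
```

```bash

python3 -m creep '[[[-0.0361,-0.0004,0],[0,0,0],-0.2],[[-0.0361,-0.0004,0],[0,0,0],-0.2],[[-0.0361,-0.0004,0],[0,0,0],-0.2],[[-0.0361,-0.0004,0],[0,0,0],-0.2],[[-0.0361,-0.0004,0],[0,0,0],-0.2],[[-0.0361,-0.0004,0],[0,0,0],-0.2]]'
python3 -m creep '[[[-0.0361,-0.0004,0],[0,0,0],-0.2],[[-0.0361,-0.0004,0],[0,0,0],-0.2],[[-0.0361,-0.0004,0],[0,0,0],-0.2],[[-0.0361,-0.0004,0],[0,0,0],-0.2],[[-0.0361,-0.0004,0],[0,0,0],-0.2],[[-0.0361,-0.0004,0],[0,0,0],-0.2],[[0,0,0],[0,0,0],-0.2],[[0,0,0],[0,0,0],-0.2]]'
python3 -m creep '[[[0,0,0.035],[0,0,0],-0.2],[[0,0,0.03],[0,0,0],-0.2],[[0,0,0.015],[0,0,0],-0.2],[[0,0,0],[0,0,0],-0.2],[[0,0,0],[0,0,0],-0.2],[[0,0,0],[0,0,0],-0.2],[[0,0,0],[0,0,0],-0.2]]'
python3 - <<'E'
from h import *
print(delta((638.7,13.8,28)))
E
```

```text
t: 39.43
tcp_pos: [557.8, -185.3, 136.9]
eef_rot: [[-0.357, -0.934, -0.004], [-0.934, 0.357, 0.002], [-0.0, 0.005, -1.0]]
wrist_force: [0.3, -0.9, -1.9]
finger_gap: 52.0
t: 40.1
tcp_pos: [637.5, 16.0, 136.7]
eef_rot: [[-0.353, -0.936, -0.005], [-0.936, 0.353, 0.0], [0.001, 0.004, -1.0]]
wrist_force: [-0.1, -1.5, -2.3]
finger_gap: 52.6
t: 40.68
tcp_pos: [640.1, 13.2, 61.1]
eef_rot: [[-0.357, -0.934, 0.003], [-0.934, 0.357, -0.0], [-0.001, -0.003, -1.0]]
wrist_force: [0.4, 0.1, -1.9]
finger_gap: 52.6
[-0.   1.7 33.1]
```

```bash

python3 -m creep '[[[0,0.001,0.015],[0,0,0],-0.2],[[0,0,0.01],[0,0,0],-0.2],[[0,0,0.004],[0,0,0],-0.2],[[0,0,0],[0,0,0],-0.2],[[0,0,0],[0,0,0],-0.2],[[0,0,0],[0,0,0],-0.2]]'
python3 -m creep '[[[0,0,0.0015],[0,0,0],-0.2],[[0,0,0],[0,0,0],-0.2],[[0,0,0],[0,0,0],-0.2]]'
python3 -m creep '[[[0,0,0.0015],[0,0,0],-0.2],[[0,0,0],[0,0,0],-0.2],[[0,0,0],[0,0,0],-0.2]]'
```

```text
t: 41.18
tcp_pos: [638.3, 14.1, 30.9]
eef_rot: [[-0.357, -0.934, 0.001], [-0.934, 0.357, -0.0], [-0.0, -0.001, -1.0]]
wrist_force: [-0.0, 0.9, -2.3]
finger_gap: 52.7
t: 41.43
tcp_pos: [638.5, 14.2, 29.4]
eef_rot: [[-0.357, -0.934, 0.001], [-0.934, 0.357, -0.0], [-0.0, -0.001, -1.0]]
wrist_force: [0.6, 0.2, -0.8]
finger_gap: 53.0
t: 41.68
tcp_pos: [638.7, 14.5, 29.2]
eef_rot: [[-0.356, -0.934, 0.002], [-0.934, 0.356, 0.0], [-0.001, -0.002, -1.0]]
wrist_force: [-2.2, 0.1, 7.1]
finger_gap: 53.0
```

```bash

python3 -m creep '[[[0,0,0],[0,0,0],0.7],[[0,0,0],[0,0,0],0.7],[[0,0,0],[0,0,0],0.7],[[0,0,-0.02],[0,0,0],0.7],[[0,0,-0.04],[0,0,0],0.7],[[0,0,-0.04],[0,0,0],0.7],[[0,0,-0.03],[0,0,0.125],0.7],[[0,0,0],[0,0,0.125],0.7]]'
python3 -m creep '[[[0,0,0],[0,0,0.125],0.7],[[0,0,0],[0,0,0.125],0.7],[[0,0,0],[0,0,0.125],0.7],[[0,0,0],[0,0,0.125],0.7],[[0,0,0],[0,0,0.125],0.7],[[0,0,0],[0,0,0.125],0.7],[[0,0,0],[0,0,0.125],0.7],[[0,0,0],[0,0,0.125],0.7]]'
python3 -m creep '[[[0,0,0],[0,0,0.125],0.7],[[0,0,0],[0,0,0],0.7],[[0,0,0],[0,0,0],0.7],[[0,0,0],[0,0,0],0.7]]'
python3 - <<'E'
from h import *
print(delta((471.2,-452.3,23.5)),yawturn(80))
E
```

```text
t: 42.35
tcp_pos: [642.3, 13.8, 165.3]
eef_rot: [[-0.582, -0.813, 0.013], [-0.813, 0.582, -0.001], [-0.007, -0.011, -1.0]]
wrist_force: [0.9, 0.2, 0.3]
finger_gap: 72.9
t: 43.02
tcp_pos: [637.8, 14.1, 157.0]
eef_rot: [[-0.999, 0.05, -0.0], [0.05, 0.999, 0.0], [0.0, 0.0, -1.0]]
wrist_force: [0.0, -0.4, 0.3]
finger_gap: 72.2
t: 43.35
tcp_pos: [637.8, 14.2, 157.1]
eef_rot: [[-0.986, 0.166, -0.0], [0.166, 0.986, 0.0], [0.0, 0.0, -1.0]]
wrist_force: [0.7, -0.1, -0.1]
finger_gap: 72.5
[  87.1 -487.7  133.6] 0.0082
```

14 rows of (6.2, −34.85).

```bash

python3 -m creep '[[[0.0062,-0.0348,0],[0,0,0],0.7],[[0.0062,-0.0348,0],[0,0,0],0.7],[[0.0062,-0.0348,0],[0,0,0],0.7],[[0.0062,-0.0348,0],[0,0,0],0.7],[[0.0062,-0.0348,0],[0,0,0],0.7],[[0.0062,-0.0348,0],[0,0,0],0.7],[[0.0062,-0.0348,0],[0,0,0],0.7]]'
python3 -m creep '[[[0.0062,-0.0348,0],[0,0,0],0.7],[[0.0062,-0.0348,0],[0,0,0],0.7],[[0.0062,-0.0348,0],[0,0,0],0.7],[[0.0062,-0.0348,0],[0,0,0],0.7],[[0.0062,-0.0348,0],[0,0,0],0.7],[[0.0062,-0.0348,0],[0,0,0],0.7],[[0.0062,-0.0348,0],[0,0,0],0.7],[[0,0,0],[0,0,0],0.7]]'
python3 -m creep '[[[0,0,0],[0,0,0],0.7],[[0,0,0.03],[0,0,0],0.7],[[0,0,0.02],[0,0,0],0.7],[[0,0,0],[0,0,0],0.7],[[0,0,0],[0,0,0],0.7],[[0,0,0],[0,0,0],0.7],[[0,0,0],[0,0,0],0.7]]'
python3 - <<'E'
from h import *
print(delta((471.2,-452.3,23.5)))
E
```

```text
t: 43.93
tcp_pos: [553.4, -220.1, 157.4]
eef_rot: [[-0.986, 0.166, 0.0], [0.166, 0.986, -0.0], [-0.0, 0.0, -1.0]]
wrist_force: [0.3, 0.7, 0.6]
finger_gap: 72.4
t: 44.6
tcp_pos: [467.7, -457.9, 156.9]
eef_rot: [[-0.985, 0.173, -0.001], [0.173, 0.985, -0.004], [-0.0, -0.004, -1.0]]
wrist_force: [0.1, 0.1, -0.4]
finger_gap: 72.5
t: 45.18
tcp_pos: [471.6, -451.8, 109.2]
eef_rot: [[-0.986, 0.167, 0.002], [0.167, 0.986, -0.002], [-0.002, -0.002, -1.0]]
wrist_force: [0.5, -0.1, 0.2]
finger_gap: 72.6
[ 0.5 -0.4 85.7]
```

```bash

python3 -m creep '[[[0,0,0.035],[0,0,0],0.7],[[0,0,0.025],[0,0,0],0.7],[[0,0,0.015],[0,0,0],0.7],[[0,0,0.008],[0,0,0],0.7],[[0,0,0],[0,0,0],0.7],[[0,0,0],[0,0,0],0.7],[[0,0,0],[0,0,0],0.7]]'
python3 -m creep '[[[0,0,0],[0,0,0],-0.2],[[0,0,0],[0,0,0],-0.2],[[0,0,0],[0,0,0],-0.2],[[0,0,0],[0,0,0],-0.2],[[0,0,0],[0,0,0],-0.2],[[0,0,0],[0,0,0],-0.2]]'
python3 -m creep '[[[0,0,-0.01],[0,0,0],-0.2],[[0,0,-0.028],[0,0,0],-0.2],[[0,0,-0.035],[0,0,0],-0.2],[[0,0,-0.035],[0,0,0],-0.2],[[0,0,0],[0,0,0],-0.2],[[0,0,0],[0,0,0],-0.2],[[0,0,0],[0,0,0],-0.2]]'
python3 - <<'E'
from h import *
print(delta((563.5,-48,25)))
E
```

```text
t: 45.77
tcp_pos: [471.6, -452.7, 26.3]
eef_rot: [[-0.986, 0.168, 0.002], [0.168, 0.986, -0.003], [-0.003, -0.002, -1.0]]
wrist_force: [-1.0, -0.6, -0.9]
finger_gap: 72.7
t: 46.27
tcp_pos: [471.4, -452.7, 26.2]
eef_rot: [[-0.986, 0.168, 0.002], [0.168, 0.986, -0.003], [-0.003, -0.002, -1.0]]
wrist_force: [0.1, 1.0, 6.4]
finger_gap: 48.5
t: 46.85
tcp_pos: [470.1, -451.1, 131.9]
eef_rot: [[-0.986, 0.168, -0.001], [0.168, 0.986, 0.001], [0.001, 0.001, -1.0]]
wrist_force: [-1.3, -0.4, -1.4]
finger_gap: 48.8
[-24.4 413.  107.2]
```

```bash

python3 -m creep '[[[-0.002,0.0344,0],[0,0,0],-0.2],[[-0.002,0.0344,0],[0,0,0],-0.2],[[-0.002,0.0344,0],[0,0,0],-0.2],[[-0.002,0.0344,0],[0,0,0],-0.2],[[-0.002,0.0344,0],[0,0,0],-0.2],[[-0.002,0.0344,0],[0,0,0],-0.2]]'
python3 -m creep '[[[-0.002,0.0344,0],[0,0,0],-0.2],[[-0.002,0.0344,0],[0,0,0],-0.2],[[-0.002,0.0344,0],[0,0,0],-0.2],[[-0.002,0.0344,0],[0,0,0],-0.2],[[-0.002,0.0344,0],[0,0,0],-0.2],[[-0.002,0.0344,0],[0,0,0],-0.2],[[0,0,0],[0,0,0],-0.2],[[0,0,0],[0,0,0],-0.2]]'
python3 -m creep '[[[0,0,0.03],[0,0,0],-0.2],[[0,0,0.03],[0,0,0],-0.2],[[0,0,0.015],[0,0,0],-0.2],[[0,0,0],[0,0,0],-0.2],[[0,0,0],[0,0,0],-0.2],[[0,0,0],[0,0,0],-0.2],[[0,0,0],[0,0,0],-0.2]]'
python3 - <<'E'
from h import *
print(delta((563.5,-48,27)))
E
```

```text
t: 47.35
tcp_pos: [515.2, -247.3, 129.8]
eef_rot: [[-0.986, 0.168, -0.004], [0.168, 0.986, 0.003], [0.005, 0.002, -1.0]]
wrist_force: [0.9, -0.2, -1.1]
finger_gap: 48.2
t: 48.02
tcp_pos: [561.8, -46.5, 130.1]
eef_rot: [[-0.986, 0.165, -0.005], [0.165, 0.986, 0.001], [0.005, -0.0, -1.0]]
wrist_force: [0.8, -0.8, -1.6]
finger_gap: 48.6
t: 48.6
tcp_pos: [564.7, -49.4, 58.7]
eef_rot: [[-0.986, 0.169, 0.003], [0.169, 0.986, -0.001], [-0.003, -0.0, -1.0]]
wrist_force: [-0.4, 0.6, -1.5]
finger_gap: 49.0
[ 1.5  1.2 31.7]
```

```bash

python3 -m creep '[[[0.0005,0.0005,0.015],[0,0,0],-0.2],[[0,0,0.01],[0,0,0],-0.2],[[0,0,0.004],[0,0,0],-0.2],[[0,0,0],[0,0,0],-0.2],[[0,0,0],[0,0,0],-0.2],[[0,0,0],[0,0,0],-0.2]]'
python3 -m creep '[[[0,0,0.0015],[0,0,0],-0.2],[[0,0,0],[0,0,0],-0.2],[[0,0,0],[0,0,0],-0.2]]'
python3 -m creep '[[[0,0,0.0015],[0,0,0],-0.2],[[0,0,0],[0,0,0],-0.2],[[0,0,0],[0,0,0],-0.2]]'
```

```text
t: 49.1
tcp_pos: [563.5, -48.1, 28.8]
eef_rot: [[-0.986, 0.168, 0.001], [0.168, 0.986, -0.0], [-0.001, 0.0, -1.0]]
wrist_force: [1.1, 0.7, -1.8]
finger_gap: 48.7
t: 49.35
tcp_pos: [563.6, -48.1, 27.2]
eef_rot: [[-0.986, 0.168, 0.001], [0.168, 0.986, -0.0], [-0.001, 0.0, -1.0]]
wrist_force: [-0.1, 0.7, -1.2]
finger_gap: 48.5
t: 49.6
tcp_pos: [563.7, -48.1, 27.2]
eef_rot: [[-0.986, 0.168, 0.002], [0.168, 0.986, -0.0], [-0.002, -0.0, -1.0]]
wrist_force: [-3.1, 0.4, 11.1]
finger_gap: 48.8
```

```bash

python3 -m creep '[[[0,0,0],[0,0,0],0.7],[[0,0,0],[0,0,0],0.7],[[0,0,0],[0,0,0],0.7],[[0,0,-0.02],[0,0,0],0.7],[[0,0,-0.04],[0,0,0],0.7],[[0,0,-0.04],[0,0,0],0.7],[[0,0,-0.04],[0,0,0],1],[[0,0,-0.04],[0,0,0],1]]'
python3 -m creep '[[[0.0042,0.009,-0.04],[0,0,0],1],[[0,0,-0.04],[0,0,0],1],[[0,0,-0.04],[0,0,0],1],[[0,0,-0.005],[0,0,0],1],[[0,0,0],[0,0,0],1],[[0,0,0],[0,0,0],1],[[0,0,0],[0,0,0],1],[[0,0,0],[0,0,0],1]]'
python3 - <<'E'
from h import *
import pickle
c=cams.get_calibration('wrist');im=cams.snapshot('wrist')[:,:,::-1];pickle.dump(c,open('w10.pkl','wb'));cv2.imwrite('pics/w10raw.png',im)
a=cv2.convertScaleAbs(cv2.resize(im[128:250,150:360],None,fx=3.8,fy=3.8,interpolation=2),alpha=1.4)
cv2.imwrite('pics/w10c.png',a)
t=cams.snapshot('top')[:,:,::-1];cv2.imwrite('pics/top1.png',t)
c0=pickle.load(open('w0.pkl','rb'))
for X in [(562.5,-47.5,88),(638,15,87),(608.8,-124.5,86),(640,-58,52)]:print((proj('wrist',X,c0)-[150,128])*3.8,(proj('wrist',X,c)-[150,128])*3.8)
E
```

```text
t: 50.27
tcp_pos: [562.5, -47.9, 206.9]
eef_rot: [[-0.986, 0.168, -0.001], [0.168, 0.986, 0.0], [0.001, 0.0, -1.0]]
wrist_force: [2.1, -0.4, -0.4]
finger_gap: 85.1
t: 50.93
tcp_pos: [559.4, -38.3, 328.0]
eef_rot: [[-0.986, 0.168, -0.004], [0.168, 0.986, 0.001], [0.004, 0.0, -1.0]]
wrist_force: [-0.1, 0.1, 0.6]
finger_gap: 85.4
[386.40564794 127.85328571] [386.25111763 134.61745188]
[590.68578887 297.37277625] [590.83373441 306.29934853]
[203.93539785 285.0139194 ] [201.54791294 291.60817163]
[397.40346586 301.68051418] [396.15943834 309.27486885]
```

View pics/w10c.png

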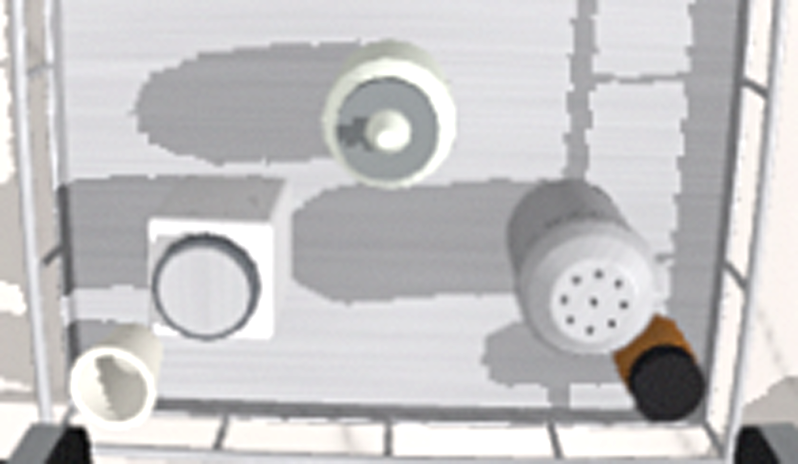

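```bash
python3 - <<'E'
import cv2,numpy as np
t=cv2.imread('pics/top1.png');w=cv2.imread('pics/w9raw.png')
r=cv2.resize(t[165:250,125:190],(390,510),interpolation=2);b=cv2.resize(w[90:290,300:460],(408,510),interpolation=2)
cv2.imwrite('pics/c2.png',cv2.convertScaleAbs(np.hstack([r,b]),alpha=1.5))
E
```

View pics/c2.png

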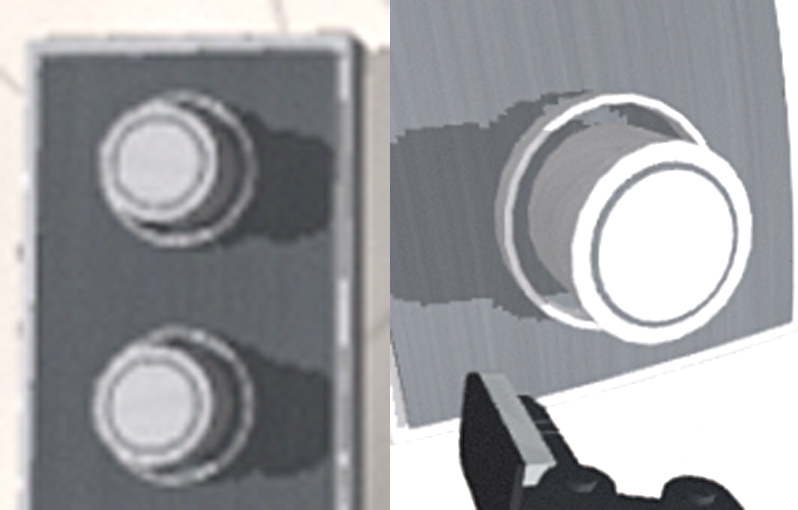

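```bash
python3 - <<'E'
from h import *
print(onz('top',(159/6+125-.4,161/6+165-.4),96),onz('top',(179/6+125-.4,169.5/6+165-.4),60))
import pickle;c=pickle.load(open('w9.pkl','rb'))
print(onz('wrist',((661-390)/2.55+300-.4,241/2.55+90-.4),96,c))
env.job_done()
E
```

```text
[521.9 358.5] [520.7 358. ]
[517.5 354.9]
the job is handed in; nothing more can be done
```

The job is done and handed in, at about 51 s of the 134 s allowed. No verdict is reported back.

I stood the bottle, shaker and tin upright on the round tray and put the spare pot in the warmer's far ring. Then I returned the tin, shaker and bottle to their places.

**Spare pot:** The top camera put its lid within about 1.5 mm of the ring's centre. The wrist camera's estimate was about 3 mm off. It touched down at the height of the top plate, so it is standing inside the ring and not on its rim.

**Shaker, bottle and tin:** In the last wrist picture all three are upright and within about 3 mm of where they started. The shaker's return grip was about 4 mm higher than intended, on its lid rim. It still set down upright.

**Things to leave alone:** The old pot, jar and cup show no visible movement. The gripper was open and well clear of everything at hand-in.

No checks failed. The only disagreements were the few millimetres between cameras.

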